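Clamp a jar in a torque-limited jar vice

TASK

Stand the spice jar upright between the jaws of the jar vice and let go of it, ready for its stuck cap to be freed. Then turn the vice's bar knob clockwise (seen from above) until the knob clicks, which is the correct clamping pressure for the glass, stop there without forcing it further, and let go. Leave the other things on the worktop where they are.

Things in the scene. Friction and masses are not known exactly. Their poses are not given: they have to be found in the camera images.
- spice_jar: the jar to clamp: an upright round glass spice jar with a black screw cap, 41 mm in diameter, 105 mm tall, 0.11 kg, loose. Origin at the centre of its foot, z up. The only jar of this shape on the worktop
- vice: jar vice, fixed: dark steel base plate 84 x 226 mm, 10 mm thick, long side along its y; origin at the centre of its underside, z up. On the +y half an aluminium gear housing (66 x 66 mm, top 58 mm above the worktop) carries the knob; on the -y half the jar bay lies between a fixed V-shaped jaw (at the -y end, rubber faces) and a flat sliding jaw. Jaw tops are 50 mm above the worktop
- fixed_jaw: the fixed V-shaped jaw at the vice's -y end, its two rubber faces 35 degrees either side; origin and axes as the vice's. The flat sliding jaw opposite (50 mm wide, on stiff springs of 12 N/mm) starts 7 to 13 mm farther open than the jar needs. Turning the knob clockwise drives it along the vice's -y, 9 mm per radian, and it pushes the jar into the V. It keeps its pressure when the knob is let go
- nest (a point): point on the top of the vice's base plate (10 mm above the worktop) where the centre of the jar's foot stands when the jar is seated against the V jaw: (0, -55, 10) mm in the vice's frame. Axes as the vice's. Put down the jar here or up to about 8 mm nearer to the sliding jaw
- knob: black bar knob on the housing, turning about a vertical axis at (0, 62) mm in the vice's frame; clockwise from above tightens. Origin on the axis, 65 mm above the worktop, under the knob's round foot (42 mm across, 6 mm high). On the foot stands a grip bar 56 mm long along the knob's x, 14 mm thick along its y, from 71 to 103 mm above the worktop. A steel collar 52 mm across lies beneath
- knob_grip (a point): middle of the grip bar, on the knob's axis, 89 mm above the worktop; axes as the knob's. Feel: 0 to 0.7 rad of free play first, then a steady drag of about 0.22 N m (somewhat less while pausing) until the jar is pinched, then over about 0.2 rad a climb to 0.39 N m, where it clicks. Tightening takes 1.0 to 2.5 rad in all; the knob may be let go and gripped anew on the way
- drive (a point): point on the knob's axis on top of the housing, 58 mm above the worktop, axes as the vice's. The clutch there: at the click (0.39 N m) the knob gives way and the torque falls to about 0.13 N m over the next 0.22 rad; after that comes a dead stop, and turning on crushes the jar. Let go, the knob springs back by what it gave way; the jaw keeps pressing with about 17 N
- salt: bystander: salt shaker, 44 mm in diameter, 90 mm tall, origin at its foot
- bean_tin: bystander: food tin, 75 mm in diameter, 58 mm tall, origin at its foot
- peppermill: bystander: wooden pepper mill, 58 mm in diameter, 160 mm tall, origin at its foot
- spoon: bystander: teaspoon lying flat, 130 mm long
There are look-alikes about, which are no part of the job. Leave any blue look-alike of the spice_jar alone. Leave any blue look-alike of the vice alone.

How it is judged:
On the way, in this order (a step that is already met when the one before it is completed fails the run):
1. the jar stands upright on the vice's base plate between the jaws, released and not yet clamped (horizontal distance between spice_jar and nest below 0.018 m and z of spice_jar in the frame of nest below 0.004 m and angle between spice_jar's own z axis and vertical below 0.08 rad and contact force between the fingers and spice_jar below 0.3 N and contact force between fixed_jaw and spice_jar below 8 N), for 0.2 s.
2. the jar is pressed against the fixed jaw with more than 12.5 N, as it is when the knob clicks (contact force between fixed_jaw and spice_jar above 12.5 N), for 0.2 s.
At the end, for the whole second after the job is handed in: the jar stands still and upright (within 0.08 rad) on the base plate, within 6 mm of the nest, and is pressed against the fixed jaw with 12.5 to 24 N (the click gives about 17 N) with the knob let go (contact force between fixed_jaw and spice_jar between 12.5 and 24 N and horizontal distance between spice_jar and nest below 0.006 m and z of spice_jar in the frame of nest below 0.004 m and angle between spice_jar's own z axis and vertical below 0.08 rad and linear speed of spice_jar below 0.01 m/s); the robot touches nothing.
It fails at once if the jar is crushed: it is pressed against the fixed jaw with more than 26 N (contact force between fixed_jaw and spice_jar above 26 N).
It fails at once if the salt shaker is shifted by more than 30 mm (distance of salt from where it was at the start of the episode above 0.03 m).
It fails at once if the tin is shifted by more than 30 mm (distance of bean_tin from where it was at the start of the episode above 0.03 m).
It fails at once if the pepper mill is shifted by more than 30 mm (distance of peppermill from where it was at the start of the episode above 0.03 m).
It fails at once if the teaspoon is shifted by more than 30 mm (distance of spoon from where it was at the start of the episode above 0.03 m).
It also fails if it takes over 72 s, if anything falls off the work surface, if the arm or the gripper's body presses on something with over 40 N, if the wrist force passes 120 N, or if a joint passes its speed limit or range.

ROBOT

A 6-joint arm with a two-finger parallel gripper is mounted at the origin on a cart in front of the work surface, level with it; the furniture and walls round the work are solid. World frame = base frame: x ahead of the robot, y to its left, z up, the work surface at z = 0. Lengths are in m, angles in rad, forces in N, time in s.
With the tool pointing down it reaches from about 0.3 to 0.775 m from the base axis. Payload 14.6 kg.
Tool frame: the origin (TCP) lies midway between the tips of the shut fingers; the grasp point (between the pads) lies 19 mm behind it (ctrl.grip_depth is the distance from the TCP to the grasp point, in m); z points along the fingers, x is the direction in which the jaws open and shut, and the axes are right-handed (so a half turn about z gives the same grasp; the last joint's range is limited). The gripper opens to 94 mm and grips with 3 to 60 N. Pads are 16 mm wide; open, the fingers measure 119 mm over their backs; the gripper's body (75 mm by 177 mm) begins 78 mm behind the grasp point.
Start: joints at [1.052, 0.3, 1.521, -0, 1.321, -0.067], TCP at [0.24, 0.495, 0.181] pointing down, gripper open.
Joint ranges: [-3.03, 3.03], [-0.79, 2.21], [0.23, 2.52], [-1.04, 4.18], [0, 3.07], [-2.55, 2.55]. Speed limits (rad/s): [2.22, 2.22, 2.57, 3.14, 3.14, 3.14].

INTERFACE

Orientations are given as [roll, pitch, yaw] about the fixed x, y, z axes, in that order (R = Rz(yaw) Ry(pitch) Rx(roll)).
In Python, from station import ctrl gives the robot as it stands.
- The arm moves only by the tool play_rows, never from a script. Its argument "steps" is a list that holds one entry, the list of rows, each a list of 7 numbers: the shift along the tool's x, y, z in cm, then the turn, a rotation vector about the tool's x, y, z in rad, then the opening, from 0 (shut) to 1 (fully open). In form: [[[x, y, z, ax, ay, az, hand], ...]]. A call has 1 to 20 rows; each row is the pose to reach, as a shift and turn from the pose measured when the call began, along the tool's axes at that moment; what a row does not reach only later rows make up. A row lasts 1/12 s, in which the tool goes at most 41.7 mm and 7.16 degrees, less where a joint would pass 70% of its speed; a pose out of reach is approached as far as the arm can. A call with a gripper value outside its range is refused whole. The fingers move at their own pace and stop on an object; "force" is the grip in N (left out, the last holds). Time passes only in rows, so rows that repeat a pose let the fingers close. It gives the time, the measured TCP pose, the force and the opening at its end, in the units of the state.
- ctrl.get_obs(): the state, without advancing time (a new reading comes with each control period).
- ctrl.camera(name): name is "side" or "top"; returns a dict with "frame" (400x640x3 uint8, blue, green, red), "fovy" (degrees; the focal length in pixels is half the picture's height over the tangent of half this angle, whatever the lens; pixels are square), "cx", "cy" (the principal point, pixels), "world_to_cam" (4x4, takes a point from world to camera coordinates). Camera axes: x right, y up, looking along -z (the intrinsics and any distortion apply to the point x, -y, -z); pixel columns grow to the right and rows downward; lengths in m; the calibration is good to about 2 mm. A picture is of the moment at which its call begins. There is no depth.
- ctrl.hand_in(): hands the job in, once; it reports no verdict.
The state is a dict: "time_s": time; "qpos": joint angles; "joint_vel": joint speeds; "tau": joint torques, N m; "ee_pos": TCP position; "eef_rot": TCP orientation; "force": force on the tool from outside, world axes, zero at the start; "moment": the same for the moment, N m; "grip_width": finger opening in m.
Only numpy, scipy, OpenCV 4.12 (cv2) and the standard library are available. Lean on these libraries where they do the work, as an engineer would, in place of code of your own. Each camera call takes 0.05 s, during which the arm holds its last target. There are 200 camera calls.

## Working session

There is one attempt and no reset: what is moved stays moved. The work goes in short steps, Python scripts to look and compute and a tool call to move; the robot and the scene stay as the last step left them, time stands still between calls to the robot, and variables do not carry over. Pictures are saved under pics/ and viewed, about 8 in all and at most 12, crops included, and the job is handed in when it is done.

Besides the shell and the picture viewer there is one more tool, called after "Request:" as a command line: name --argument value ..., lists and objects as JSON in quotes. play_rows: Moves the arm, as the interface text tells. Its arguments: {"type":"object","properties":{"steps":{"type":"array"},"force":{"type":"number"}},"required":["steps"]}

```bash
mkdir -p pics; ls; cat > h.py <<'E'
import numpy as np, cv2, json
from station import ctrl
def snap(n,name):
    c=ctrl.camera(n); cv2.imwrite(f'pics/{name}.png',c['frame'])
    np.savez(f'pics/{name}.npz',fovy=c['fovy'],cx=c['cx'],cy=c['cy'],T=c['world_to_cam'],extra=str({k:v for k,v in c.items() if k!='frame'}))
    return c
def load(name):
    d=np.load(f'pics/{name}.npz'); return d
def proj(c,P):
    P=np.atleast_2d(P).astype(float); T=np.array(c['T']); q=P@T[:3,:3].T+T[:3,3]
    f=200/np.tan(np.radians(float(c['fovy']))/2)
    return np.c_[c['cx']+f*q[:,0]/-q[:,2], c['cy']-f*q[:,1]/-q[:,2]]
def ray(c,uv,z):
    T=np.array(c['T']); f=200/np.tan(np.radians(float(c['fovy']))/2)
    d=np.array([(uv[0]-c['cx'])/f,-(uv[1]-c['cy'])/f,-1]); R=T[:3,:3]; o=-R.T@T[:3,3]; d=R.T@d
    return o+d*(z-o[2])/d[2]
E
python3 - <<'E'
from h import *
for n in ('top','side'):
    c=snap(n,n+'0'); print({k:v for k,v in c.items() if k!='frame'})
print(ctrl.get_obs())
E
```

```text
pics
{'fovy': 52.47082028896583, 'cx': 322.0992567207012, 'cy': 197.25838418524472, 'world_to_cam': array([[-0.0022847 , -0.99999622,  0.00153242, -0.03140485],
       [ 0.99693608, -0.00215789,  0.07819075, -0.44838126],
       [-0.07818714,  0.00170637,  0.99693724, -1.24047982],
       [ 0.        ,  0.        ,  0.        ,  1.        ]])}
{'fovy': 47.733999595881116, 'cx': 316.54576057132107, 'cy': 205.69722865075167, 'world_to_cam': array([[ 0.86757166, -0.49688839, -0.0205269 , -0.38741365],
       [ 0.31012146,  0.50828524,  0.80341197, -0.18678306],
       [-0.38877256, -0.70338329,  0.59506962, -1.37884476],
       [ 0.        ,  0.        ,  0.        ,  1.        ]])}
{'time_s': 0.1, 'qpos': array([ 1.05240486e+00,  3.00435197e-01,  1.52149817e+00, -5.57685180e-06,
        1.32067722e+00, -6.66069133e-02]), 'joint_vel': array([ 1.05581159e-03, -2.73909222e-03, -1.34543244e-03,  6.56365409e-04,
        1.73858542e-04,  8.87055728e-05]), 'tau': array([ 3.55137690e-04, -5.32654738e+01, -3.53284836e+01,  7.08750682e-02,
        2.35010160e-02, -8.40348821e-05]), 'ee_pos': array([0.23999957, 0.49460001, 0.1805411 ]), 'eef_rot': array([-3.14153029e+00,  1.01603168e-03,  1.11901319e+00]), 'force': array([-0.50007338, -0.21330812,  0.14958288]), 'moment': array([ 0.00633172, -0.01766656,  0.00361578]), 'grip_width': 0.09408652570358185}
```

View pics/top0.png

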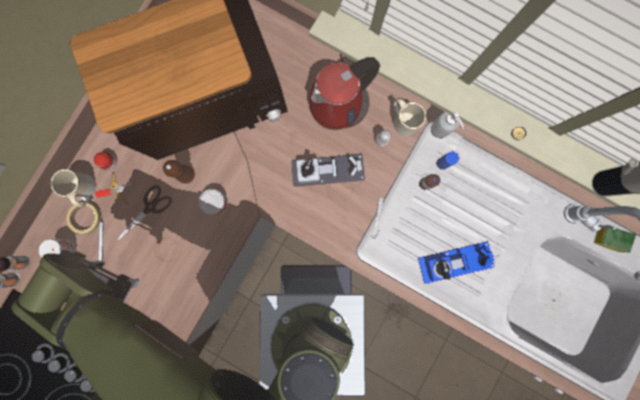

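View pics/side0.png

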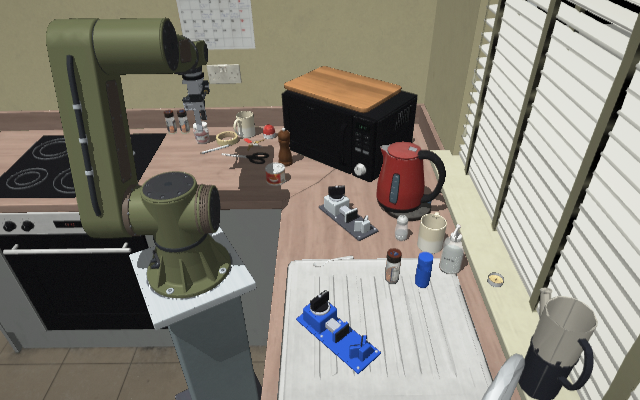

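Candidates for the jar: the brown glass jar with the dark cap at top (430,182) / side (393,265), a blue look-alike at top (448,159) / side (424,270), and the salt shaker at top (383,138). The jars by the stove at top (10,262) are also possible. Candidates for the vice: the grey one at top (328,170), and the blue look-alike at (456,262). I choose the brown jar and the grey vice, and check both in a close crop.

```bash
python3 - <<'E'
import cv2, numpy as np
a=cv2.imread('pics/top0.png')[120:220,280:480]; b=cv2.imread('pics/side0.png')[170:300,300:450]
A=cv2.resize(a,None,fx=4,fy=4,interpolation=cv2.INTER_CUBIC)
cv2.imwrite('pics/topc.png',A)
cv2.imwrite('pics/sidec.png',cv2.resize(b,None,fx=4.5,fy=4.5,interpolation=cv2.INTER_CUBIC))
E
```

```text
(no output)
```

View pics/topc.png

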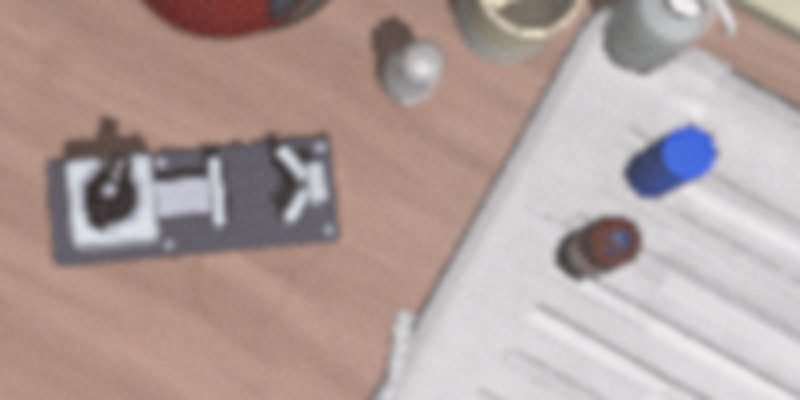

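View pics/sidec.png

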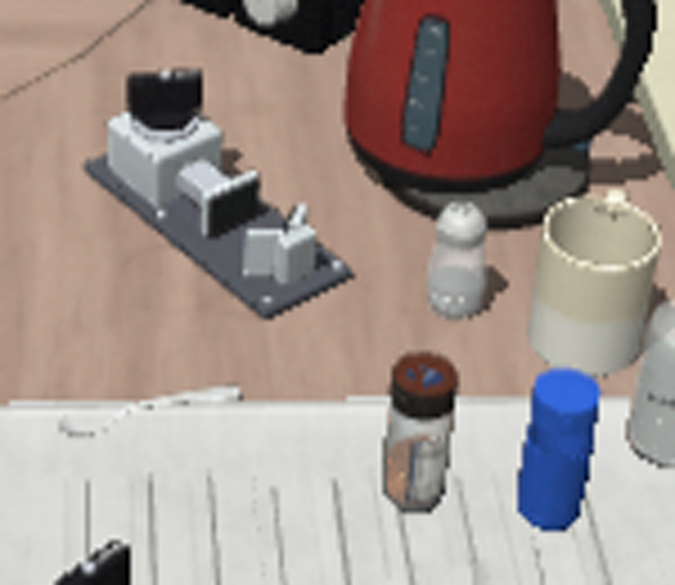

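```bash
python3 - <<'E'
from h import *
t=load('top0'); s=load('side0')
ft=lambda p:((p[0]+.5)/4-.5+280,(p[1]+.5)/4-.5+120)
fs=lambda p:((p[0]+.5)/4.5-.5+300,(p[1]+.5)/4.5-.5+170)
C=np.array([ray(t,ft(p),.01) for p in [(48,159),(56,265),(338,240),(327,134)]])
print(C.round(4)); print('lens',np.linalg.norm(C-np.roll(C,-1,0),axis=1).round(4),'centre',C.mean(0).round(4))
v=(C[0]+C[1]-C[2]-C[3]); print('yaw of vice y',np.arctan2(v[1],v[0])-np.pi/2, )
S=np.array([ray(s,fs(p),.01) for p in [(85,165),(267,318),(353,272)]])
print('side',S.round(4),np.linalg.norm(np.diff(S,axis=0),axis=1), (S[0]+S[2])/2)
print('jar cap top',ray(t,ft((614,243)),.105),'side',ray(s,fs((424,371)),.105),'foot side',ray(s,fs((414,492)),0))
print('blue top',ray(t,ft((690,152)),.105))
# knob bar ends in side crop, top z .103
print('knob bar ends',[ray(s,fs(p),.103) for p in [(127,72),(202,72)]])
print('bar in top crop?', ray(t,ft((108,190)),.103))
# knob-jaw check
print('house corners top',[ray(t,ft(p),.058) for p in [(66,158),(75,248),(158,240),(150,153)]])
E
```

```text
[[ 0.5685  0.063   0.01  ]
 [ 0.4848  0.0565  0.01  ]
 [ 0.504  -0.1641  0.01  ]
 [ 0.5879 -0.1563  0.01  ]]
lens [0.084  0.2214 0.0843 0.2202] centre [ 0.5363 -0.0502  0.01  ]
yaw of vice y 0.0875730502842309
side [[ 0.4845  0.052   0.01  ]
 [ 0.5038 -0.1735  0.01  ]
 [ 0.5862 -0.1635  0.01  ]] [0.22631331 0.08294905] [ 0.53535865 -0.05574699  0.01      ]
jar cap top [ 0.48977968 -0.35374266  0.105     ] side [ 0.49435895 -0.35422236  0.105     ] foot side [ 0.49551765 -0.35601297  0.        ]
blue top [ 0.55623031 -0.41058841  0.105     ]
knob bar ends [array([0.50930289, 0.02815417, 0.103     ]), array([ 0.55747052, -0.00141568,  0.103     ])]
bar in top crop? [0.52953448 0.01250616 0.103     ]
house corners top [array([0.5609072 , 0.04589983, 0.058     ]), array([0.49247935, 0.03894431, 0.058     ]), array([ 0.49840544, -0.02350118,  0.058     ]), array([ 0.56459771, -0.01756835,  0.058     ])]
```

The crops confirm both choices. The brown jar has its cap at topc (614,243) and sidec (424,371). The grey vice has plate corners at topc (48,159), (56,265), (338,240) and (327,134), with the knob on the left and the V jaw on the right. The bar's top edge runs from sidec (127,72) to (202,72).

```bash
cat >> h.py <<'E'
from scipy.spatial.transform import Rotation as Ro
def delta(p,yaw):
    o=ctrl.get_obs(); R=Ro.from_euler('xyz',o['eef_rot']); G=Ro.from_euler('xyz',[np.pi,0,yaw])
    print('t',round(o['time_s'],2),'tcp',o['ee_pos'].round(4),'rpy',o['eef_rot'].round(3),'F',o['force'].round(1),'M',o['moment'].round(3),'w',round(o['grip_width'],4),'q',o['qpos'].round(2))
    print('shift cm',(R.inv().apply(np.array(p)-o['ee_pos'])*100).round(2),'rotvec',(R.inv()*G).as_rotvec().round(4))
E
python3 - <<'E'
from h import *
t=load('top0'); s=load('side0')
print('kettle front',ray(t,(337,127),0),ray(t,(337,127),.03),'kettle top lid',ray(t,(337,80),.2), 'right edge',ray(t,(366,105),.05))
fs=lambda p:((p[0]+.5)/4.5-.5+300,(p[1]+.5)/4.5-.5+170)
print('kettle base side',[ray(s,fs(p),0.0).round(3) for p in [(347,125),(430,200),(585,180)]])
print('mug',ray(t,(408,117),.08),'soap',ray(t,(447,122),.12),'salt',ray(t,(383,138),.08))
delta([.494,-.355,.23],.85)
E
```

```text
kettle front [ 0.67418336 -0.0804334   0.        ] [ 0.66653498 -0.07924977  0.03      ] kettle top lid [ 0.75274821 -0.07321046  0.2       ] right edge [ 0.73006415 -0.16800285  0.05      ]
kettle base side [array([0.7, 0. , 0. ]), array([ 0.696, -0.114,  0.   ]), array([ 0.814, -0.156,  0.   ])]
mug [ 0.68382174 -0.28996044  0.08      ] soap [ 0.65768296 -0.39372536  0.12      ] salt [ 0.62018846 -0.21421972  0.08      ]
t 0.1 tcp [0.24   0.4946 0.1805] rpy [-3.142e+00  1.000e-03  1.119e+00] F [-0.5 -0.2  0.1] M [ 0.006 -0.018  0.004] w 0.0941 q [ 1.05  0.3   1.52 -0.    1.32 -0.07]
shift cm [-65.35  59.94  -4.88] rotvec [1.00e-04 1.00e-03 2.69e-01]
```

Request:
play_rows --steps '[[[-10, 9, -5, 0, 0, 0, 0.8], [-20, 18, -5, 0, 0, 0, 0.8], [-30, 27, -5, 0, 0, 0.1, 0.8], [-40, 36, -5, 0, 0, 0.2, 0.8], [-50, 45, -5, 0, 0, 0.27, 0.8], [-65.35, 59.9, -5, 0, 0, 0.27, 0.8], [-65.35, 59.9, -5, 0, 0, 0.27, 0.8], [-65.35, 59.9, -5, 0, 0, 0.27, 0.8], [-65.35, 59.9, -5, 0, 0, 0.27, 0.8], [-65.35, 59.9, -5, 0, 0, 0.27, 0.8], [-65.35, 59.9, -5, 0, 0, 0.27, 0.8], [-65.35, 59.9, -5, 0, 0, 0.27, 0.8], [-65.35, 59.9, -5, 0, 0, 0.27, 0.8], [-65.35, 59.9, -5, 0, 0, 0.27, 0.8], [-65.35, 59.9, -5, 0, 0, 0.27, 0.8], [-65.35, 59.9, -5, 0, 0, 0.27, 0.8], [-65.35, 59.9, -5, 0, 0, 0.27, 0.8], [-65.35, 59.9, -5, 0, 0, 0.27, 0.8], [-65.35, 59.9, -5, 0, 0, 0.27, 0.8], [-65.35, 59.9, -5, 0, 0, 0.27, 0.8]]]' --force 15

```text
time_s: 1.77
ee_pos: [0.4772, -0.3024, 0.2291]
eef_rot: [-3.141, 0.001, 0.849]
force: [1.0, 0.9, 0.3]
grip_width: 0.0752
```

```bash
python3 -c "
from h import *
delta([.494,-.355,.13],.85)"
```

```text
t 1.77 tcp [ 0.4772 -0.3024  0.2291] rpy [-3.141e+00  1.000e-03  8.490e-01] F [1.  0.9 0.3] M [-0.013  0.05   0.009] w 0.0752 q [-0.63  0.3   1.41 -0.    1.43 -1.48]
shift cm [-2.82  4.74  9.91] rotvec [-0.0003  0.001  -0.0013]
```

Request:
play_rows --steps '[[[-2.8, 4.74, 0, 0, 0, 0, 0.8], [-2.8, 4.74, 2, 0, 0, 0, 0.8], [-2.8, 4.74, 6, 0, 0, 0, 0.8], [-2.8, 4.74, 9.9, 0, 0, 0, 0.8], [-2.8, 4.74, 9.9, 0, 0, 0, 0.8], [-2.8, 4.74, 9.9, 0, 0, 0, 0.8]]]'

```text
time_s: 2.27
ee_pos: [0.4936, -0.3543, 0.1293]
eef_rot: [-3.138, 0.001, 0.849]
force: [0.9, -0.3, 0.5]
grip_width: 0.0751
```

```bash
python3 - <<'E'
from h import *
c=snap('side','s1'); f=c['frame'][180:300,330:480]; cv2.imwrite('pics/s1c.png',cv2.resize(f,None,fx=5,fy=5,interpolation=cv2.INTER_CUBIC))
delta([.494,-.355,.066],.85)
d=load('s1'); o=ctrl.get_obs()['ee_pos']
print('tcp px crop',(proj(d,o)-[330,180])*5,'jar axis cap/foot',(proj(d,[[.494,-.355,.105],[.494,-.355,0]])-[330,180])*5)
E
```

```text
t 2.32 tcp [ 0.4946 -0.355   0.1318] rpy [3.141e+00 1.000e-03 8.490e-01] F [-0.4 -0.7  1.2] M [-0.079  0.034  0.043] w 0.075 q [-0.68  0.47  1.4  -0.    1.27 -1.53]
shift cm [-0.03 -0.05  6.58] rotvec [ 0.0005  0.001  -0.0012]
tcp px crop [[324.31036245 324.88553419]] jar axis cap/foot [[319.51208088 361.31382232]
 [304.90731783 494.61261647]]
```

View pics/s1c.png

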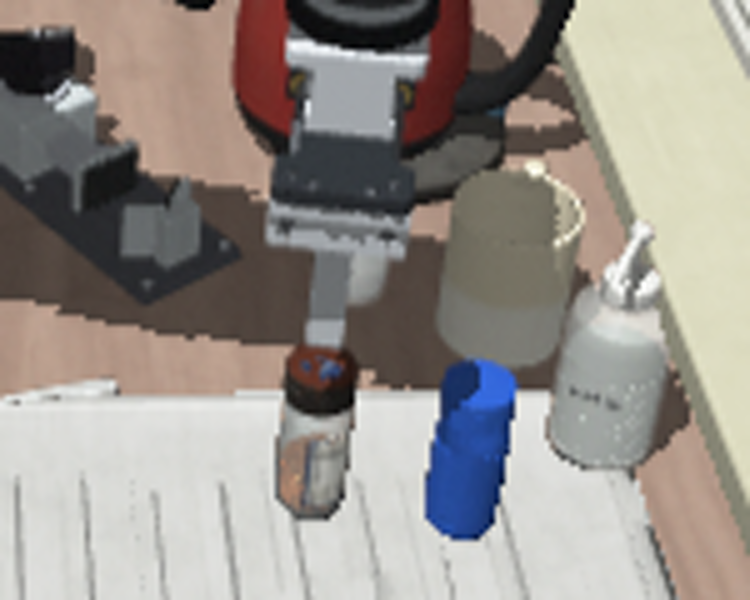

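The close look shows the finger at (325,335) in line with the cap at (321,366). The projection of my estimate falls within 5 crop pixels of it (about 1 px in the full image). I descend and grip.

Request:
play_rows --steps '[[[0, 0, 2, 0, 0, 0, 0.8], [0, 0, 4, 0, 0, 0, 0.8], [0, 0, 5.5, 0, 0, 0, 0.8], [0, 0, 6.6, 0, 0, 0, 0.8], [0, 0, 6.6, 0, 0, 0, 0.8], [0, 0, 6.6, 0, 0, 0, 0.6], [0, 0, 6.6, 0, 0, 0, 0.5], [0, 0, 6.6, 0, 0, 0, 0.4], [0, 0, 6.6, 0, 0, 0, 0.3], [0, 0, 6.6, 0, 0, 0, 0.3], [0, 0, 6.6, 0, 0, 0, 0.3], [0, 0, 6.6, 0, 0, 0, 0.3], [0, 0, 6.6, 0, 0, 0, 0.3], [0, 0, 6.6, 0, 0, 0, 0.3]]]' --force 15

```text
time_s: 3.48
ee_pos: [0.4947, -0.3553, 0.0661]
eef_rot: [3.14, 0.001, 0.849]
force: [-0.7, -0.7, 4.0]
grip_width: 0.04
```

```bash
python3 -c "
from h import *
delta([.494,-.355,.17],.85)"
```

```text
t 3.48 tcp [ 0.4947 -0.3553  0.0661] rpy [3.14e+00 1.00e-03 8.49e-01] F [-0.7 -0.7  4. ] M [-0.094  0.094  0.027] w 0.04 q [-0.68  0.54  1.46 -0.    1.14 -1.53]
shift cm [ -0.04  -0.06 -10.39] rotvec [ 0.0012  0.001  -0.0012]
```

Request:
play_rows --steps '[[[0, 0, -2, 0, 0, 0, 0.3], [0, 0, -5, 0, 0, 0, 0.3], [0, 0, -8, 0, 0, 0, 0.3], [0, 0, -10.4, 0, 0, 0, 0.3], [0, 0, -10.4, 0, 0, 0, 0.3]]]'

```text
time_s: 3.9
ee_pos: [0.496, -0.3561, 0.1752]
eef_rot: [3.133, 0.001, 0.849]
force: [0.1, -0.1, -1.1]
grip_width: 0.0401
```

```bash
python3 -c "
from h import *
delta([.5398,-.1065,.17],.087)"
```

```text
t 3.9 tcp [ 0.496  -0.3561  0.1752] rpy [3.133e+00 1.000e-03 8.490e-01] F [ 0.1 -0.1 -1.1] M [-0.005  0.01  -0.005] w 0.0401 q [-0.68  0.43  1.35 -0.    1.35 -1.53]
shift cm [ 21.63 -13.21   0.39] rotvec [ 0.008  -0.0025  0.7618]
```

Request:
play_rows --steps '[[[3, -1.8, 0, 0, 0, 0.1, 0.3], [6, -3.7, 0, 0, 0, 0.2, 0.3], [9, -5.5, 0, 0, 0, 0.3, 0.3], [12, -7.3, 0.1, 0, 0, 0.4, 0.3], [15, -9.2, 0.2, 0, 0, 0.5, 0.3], [18, -11, 0.3, 0, 0, 0.6, 0.3], [20, -12.2, 0.4, 0.008, 0, 0.68, 0.3], [21.6, -13.2, 0.4, 0.008, -0.0025, 0.762, 0.3], [21.6, -13.2, 0.4, 0.008, -0.0025, 0.762, 0.3], [21.6, -13.2, 0.4, 0.008, -0.0025, 0.762, 0.3], [21.6, -13.2, 0.4, 0.008, -0.0025, 0.762, 0.3]]]'

```text
time_s: 4.82
ee_pos: [0.5394, -0.1073, 0.1693]
eef_rot: [-3.141, 0.001, 0.088]
force: [0.4, -0.3, -1.1]
grip_width: 0.04
```

```bash
python3 -c "
from h import *
delta([.5398,-.1065,.10],.087)"
```

```text
t 4.82 tcp [ 0.5394 -0.1073  0.1693] rpy [-3.141e+00  1.000e-03  8.800e-02] F [ 0.4 -0.3 -1.1] M [-0.079  0.09   0.015] w 0.04 q [-0.26  0.31  1.54 -0.    1.3  -0.35]
shift cm [ 0.05 -0.07  6.93] rotvec [-0.0002  0.0009  0.0015]
```

Request:
play_rows --steps '[[[0, -0.05, 2, 0, 0, 0, 0.3], [0, -0.05, 4.5, 0, 0, 0, 0.3], [0, -0.05, 4.5, 0, 0, 0, 0.3], [0, -0.05, 4.5, 0, 0, 0, 0.3]]]'

```text
time_s: 5.15
ee_pos: [0.5386, -0.1075, 0.1238]
eef_rot: [-3.141, 0.003, 0.088]
force: [0.4, -1.3, -0.7]
grip_width: 0.04
```

```bash
python3 - <<'E'
from h import *
c=snap('side','s2'); f=c['frame'][150:250,300:420]; cv2.imwrite('pics/s2c.png',cv2.resize(f,None,fx=6,fy=6,interpolation=cv2.INTER_CUBIC))
delta([.5398,-.1065,.08],.087)
d=load('s2'); o=ctrl.get_obs()['ee_pos']
cr=lambda P:((proj(d,P)-[300,150]+.5)*6-.5).round(0).tolist()
print('jar foot c', cr(o-[0,0,.066]), 'cap top', cr(o+[0,0,.039]))
ce=np.array([.5354,-.0557,0]); R=Ro.from_euler('z',.087)
P=lambda p: ce+R.apply(p)
for n,p in dict(BL=(-.042,.113,.01),BR=(-.042,-.113,.01),TR=(.042,-.113,.01),house_b1=(-.033,.029,.058),house_b0=(-.033,.095,.058),house_b2=(.033,.029,.058),knob=(0,.062,.103),nest=(0,-.055,.01)).items(): print(n,cr(P(p)))
E
```

```text
t 5.2 tcp [ 0.5394 -0.1075  0.1251] rpy [-3.142e+00  1.000e-03  8.800e-02] F [ 0.1  0.4 -1.5] M [-0.078  0.037  0.009] w 0.0403 q [-0.26  0.35  1.59 -0.    1.2  -0.35]
shift cm [ 0.05 -0.1   4.51] rotvec [-0.0001  0.0008  0.0012]
jar foot c [[345.0, 386.0]] cap top [[352.0, 226.0]]
BL [[111.0, 340.0]]
BR [[354.0, 543.0]]
TR [[473.0, 483.0]]
house_b1 [[209.0, 337.0]]
house_b0 [[140.0, 282.0]]
house_b2 [[302.0, 296.0]]
knob [[221.0, 224.0]]
nest [[347.0, 458.0]]
```

View pics/s2c.png

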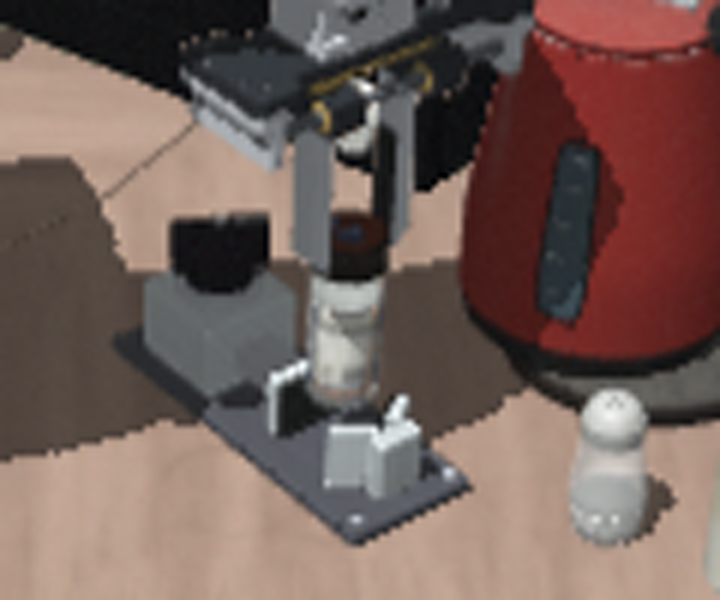

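The picture agrees with my model within 1 px. The plate corners are at (113,341), (355,545) and (472,487), and the jar foot centre is at about (344,386), above the bay. I lower it.

Request:
play_rows --steps '[[[0.05, -0.08, 1.5, 0, 0, 0, 0.3], [0.05, -0.08, 3, 0, 0, 0, 0.3], [0.05, -0.08, 4, 0, 0, 0, 0.3], [0.05, -0.08, 4.5, 0, 0, 0, 0.3], [0.05, -0.08, 4.6, 0, 0, 0, 0.3], [0.05, -0.08, 4.6, 0, 0, 0, 0.3], [0.05, -0.08, 4.6, 0, 0, 0, 0.3]]]'

```text
time_s: 5.78
ee_pos: [0.5401, -0.1069, 0.0799]
eef_rot: [3.141, -0.0, 0.088]
force: [0.8, -0.7, -0.9]
grip_width: 0.0285
```

```bash
python3 -c "
from h import *
delta([.5398,-.1065,.076],.087)"
```

```text
t 5.78 tcp [ 0.5401 -0.1069  0.0799] rpy [ 3.141 -0.     0.088] F [ 0.8 -0.7 -0.9] M [-0.021  0.052  0.048] w 0.0285 q [-0.26  0.4   1.63 -0.    1.11 -0.35]
shift cm [-0.03 -0.04  0.39] rotvec [ 0.0003 -0.      0.0012]
```

```bash
python3 - <<'E'
from h import *
c=snap('side','s3'); f=c['frame'][150:250,300:420]; cv2.imwrite('pics/s3c.png',cv2.resize(f,None,fx=6,fy=6,interpolation=cv2.INTER_CUBIC))
E
```

```text
(no output)
```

View pics/s3c.png

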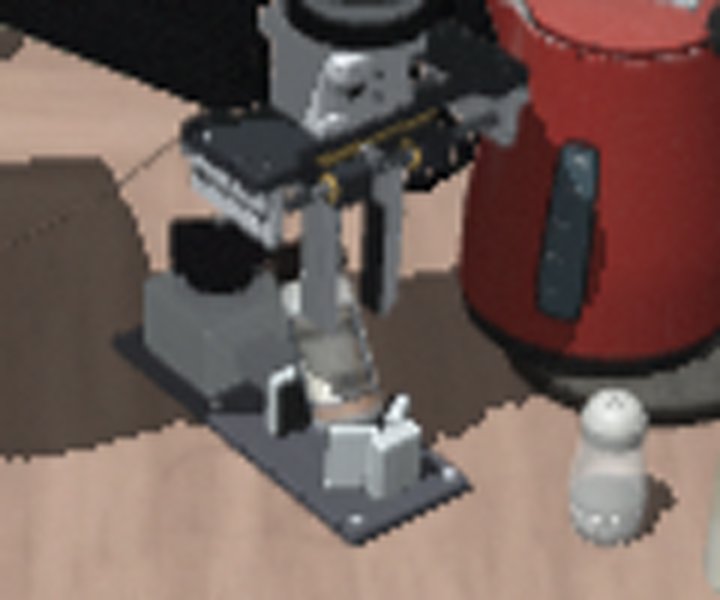

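Something went wrong. The gripper has closed to 28.5 mm and the jar leans with its cap towards the knob. I zoom in before acting.

```bash
python3 - <<'E'
from h import *
f=cv2.imread('pics/s3.png')[180:240,325:380]; A=cv2.resize(f,None,fx=10,fy=10,interpolation=cv2.INTER_CUBIC)
c=snap('top','t3'); b=c['frame'][140:200,325-20:325+0+45]; 
B=cv2.resize(b,None,fx=3.8,fy=3.8,interpolation=cv2.INTER_CUBIC)
o=np.zeros((600,800,3),np.uint8); o[:600,:550]=A; o[:228,552:552+247]=B[:228,:247]; cv2.imwrite('pics/s3z.png',o)
E
```

```text
(no output)
```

View pics/s3z.png

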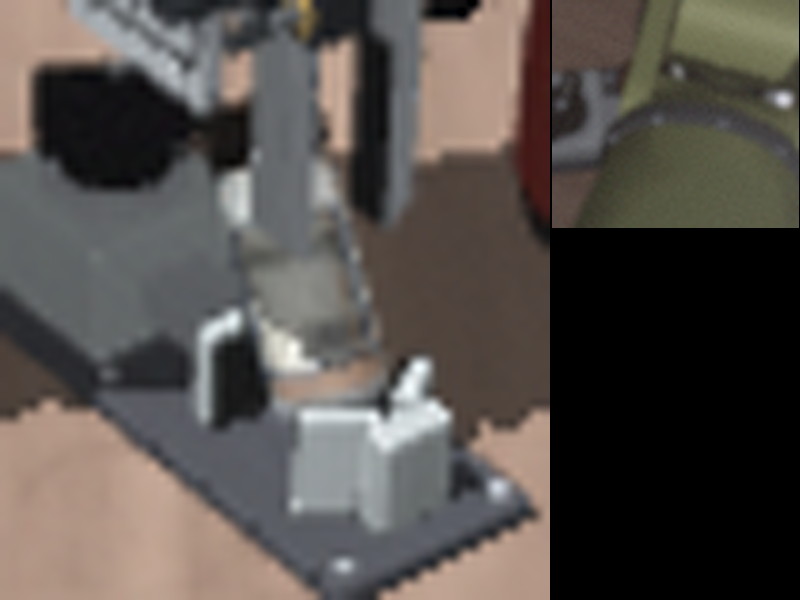

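```bash
python3 - <<'E'
from h import *
d=load('s3'); g=lambda p:((p[0]+.5)/10-.5+325,(p[1]+.5)/10-.5+180)
ce=np.array([.5354,-.0557,0]); R=Ro.from_euler('z',.087)
L=lambda uv,z: (R.inv().apply(ray(d,uv,z)-ce)*1000).round(1)
for n,p in dict(Ltip=(300,413),Ltip2=(310,408),mid=(375,418),Rtip=(425,362),frontcorner=(445,405),slideL=(205,325),slideR=(238,312)).items(): print(n,L(g(p),.05))
print('jar foot bottom z=.045',L(g((325,395)),.045),L(g((325,395)),.02))
for z in (.1,.12,.14): print('cap centre',z,L(g((268,130)),z))
# hypotheses: foot centre, tilt about vice x toward +y
cr=lambda P:((proj(d,ce+R.apply(P))-[325,180]+.5)*10-.5).round(0).tolist()
for foot in [(0,-55,12),(0,-55,30),(0,-65,45),(0,-70,50),(0,-60,40)]:
  for a in (15,25,35):
    u=np.array([0,np.sin(np.radians(a)),np.cos(np.radians(a))]); f=np.array(foot)/1000
    print(foot,a,'foot',cr(f)[0],'cap',cr(f+.105*u)[0])
E
```

```text
Ltip [-23.  -66.9  50. ]
Ltip2 [-18.7 -66.7  50. ]
mid [ -5.1 -83.2  50. ]
Rtip [ 26.8 -70.1  50. ]
frontcorner [ 17.4 -91.3  50. ]
slideL [-19.  -11.5  50. ]
slideR [ -5.8 -12.4  50. ]
jar foot bottom z=.045 [ -6.4 -59.5  45. ] [ 14.2 -35.2  20. ]
cap centre 0.1 [ 22.6   9.4 100. ]
cap centre 0.12 [  4.3 -12.8 120. ]
cap centre 0.14 [-13.9 -35.  140. ]
(0, -55, 12) 15 foot [328.0, 459.0] cap [286.0, 173.0]
(0, -55, 12) 25 foot [328.0, 459.0] cap [252.0, 164.0]
(0, -55, 12) 35 foot [328.0, 459.0] cap [222.0, 164.0]
(0, -55, 30) 15 foot [330.0, 417.0] cap [287.0, 127.0]
(0, -55, 30) 25 foot [330.0, 417.0] cap [254.0, 118.0]
(0, -55, 30) 35 foot [330.0, 417.0] cap [223.0, 119.0]
(0, -65, 45) 15 foot [351.0, 396.0] cap [308.0, 103.0]
(0, -65, 45) 25 foot [351.0, 396.0] cap [274.0, 94.0]
(0, -65, 45) 35 foot [351.0, 396.0] cap [243.0, 95.0]
(0, -70, 50) 15 foot [361.0, 392.0] cap [319.0, 97.0]
(0, -70, 50) 25 foot [361.0, 392.0] cap [284.0, 88.0]
(0, -70, 50) 35 foot [361.0, 392.0] cap [253.0, 90.0]
(0, -60, 40) 15 foot [341.0, 401.0] cap [298.0, 108.0]
(0, -60, 40) 25 foot [341.0, 401.0] cap [264.0, 100.0]
(0, -60, 40) 35 foot [341.0, 401.0] cap [233.0, 101.0]
```

The V tips measure y = −67 to −70 mm in the vice frame and the sliding jaw about −12 mm, so the vice estimate holds. The jar has swung out of the fingers: its foot is in the bay, tilted about 20° and wedged against the sliding jaw. I open slowly, keeping the fingers as side guards, so that it can drop back.

Request:
play_rows --steps '[[[0, 0, 0, 0, 0, 0, 0.35], [0, 0, 0, 0, 0, 0, 0.4], [0, 0, 0, 0, 0, 0, 0.45], [0, 0, 0, 0, 0, 0, 0.5], [0, 0, 0, 0, 0, 0, 0.55], [0, 0, 0, 0, 0, 0, 0.6], [0, 0, 0, 0, 0, 0, 0.6], [0, 0, 0, 0, 0, 0, 0.6], [0, 0, 0, 0, 0, 0, 0.6]]]'

```text
time_s: 6.63
ee_pos: [0.5401, -0.1068, 0.0797]
eef_rot: [3.141, 0.0, 0.088]
force: [0.1, -0.4, -0.3]
grip_width: 0.0561
```

```bash
python3 - <<'E'
from h import *
delta([.5398,-.1065,.076],.087)
c=snap('side','s4'); f=c['frame'][160:240,315:390]; cv2.imwrite('pics/s4c.png',cv2.resize(f,None,fx=7.5,fy=7.5,interpolation=cv2.INTER_CUBIC))
a=cv2.imread('pics/s3.png').astype(int); print('mean change in jar area',abs(c['frame'].astype(int)-a)[195:222,345:365].mean())
E
```

```text
t 6.63 tcp [ 0.5401 -0.1068  0.0797] rpy [3.141 0.    0.088] F [ 0.1 -0.4 -0.3] M [0.018 0.01  0.012] w 0.0561 q [-0.26  0.4   1.63 -0.    1.11 -0.35]
shift cm [-0.02 -0.03  0.37] rotvec [0.0002 0.0001 0.0012]
mean change in jar area 14.099382716049382
```

View pics/s4c.png

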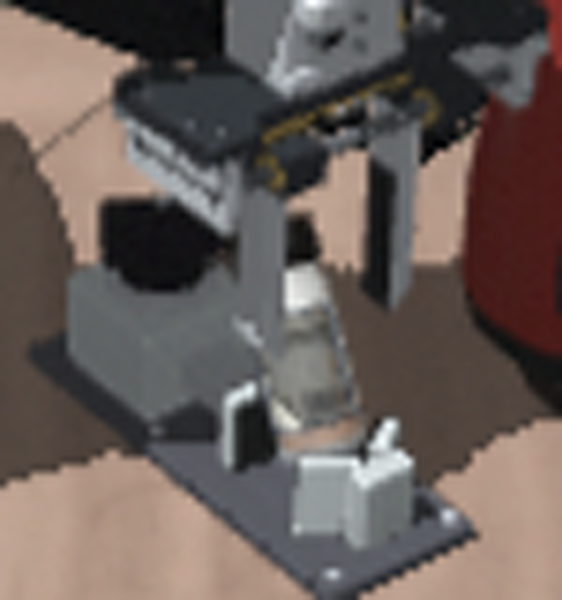

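The jar is free of the fingers and leans stably. The cap is at about (285,235) and the foot at about (320,440). The ray geometry, with the length check passed, puts the foot at about vice (0, −52, 37) mm with a 21° tilt towards +y. I regrip it with the tool tilted the same way.

```bash
cat >> h.py <<'E'
CE=np.array([.5354,-.0557,0]); VY=.087; RV=Ro.from_euler('z',VY)
def vd(p,tilt=0,yaw=0):
    "p mm in vice frame, tilt deg of tool-up towards vice +y, extra yaw"
    o=ctrl.get_obs(); R=Ro.from_euler('xyz',o['eef_rot'])
    G=RV*Ro.from_euler('x',-tilt,degrees=True)*Ro.from_euler('z',yaw)*Ro.from_euler('x',np.pi)
    print('t',round(o['time_s'],2),'tcp vice mm',(RV.inv().apply(o['ee_pos']-CE)*1000).round(1),'rpy',o['eef_rot'].round(3),'F',o['force'].round(1),'M',o['moment'].round(3),'w',round(o['grip_width'],4))
    P=CE+RV.apply(np.array(p)/1000)
    print('shift cm',(R.inv().apply(P-o['ee_pos'])*100).round(2),'rotvec',(R.inv()*G).as_rotvec().round(4))
E
python3 -c "
from h import *
vd([0,-28.3,98.6],21)"
```

```text
t 6.68 tcp vice mm [  0.2 -51.3  79.7] rpy [3.141 0.    0.088] F [ 0.3 -1.   0.4] M [-0.075  0.021  0.017] w 0.0566
shift cm [-0.02 -2.3  -1.89] rotvec [-3.663e-01 -2.000e-04  1.300e-03]
```

Request:
play_rows --steps '[[[0, 0, 0, 0, 0, 0, 0.8], [0, 0, 0, 0, 0, 0, 0.8], [0, -0.6, -0.5, -0.1, 0, 0, 0.8], [0, -1.2, -1, -0.2, 0, 0, 0.8], [0, -1.8, -1.5, -0.3, 0, 0, 0.8], [0, -2.3, -1.9, -0.366, 0, 0, 0.8], [0, -2.3, -1.9, -0.366, 0, 0, 0.8], [0, -2.3, -1.9, -0.366, 0, 0, 0.8]]]' --force 25

```text
time_s: 7.35
ee_pos: [0.5382, -0.083, 0.0986]
eef_rot: [2.777, 0.0, 0.09]
force: [-0.2, -0.2, 0.9]
grip_width: 0.0753
```

```bash
python3 - <<'E'
from h import *
vd([0,-28.3,98.6],21)
c=snap('side','s5'); f=c['frame'][160:240,315:390]; cv2.imwrite('pics/s5c.png',cv2.resize(f,None,fx=7.5,fy=7.5,interpolation=cv2.INTER_CUBIC))
a=cv2.imread('pics/s4.png').astype(int); print('change jar foot area',abs(c['frame'].astype(int)-a)[208:222,350:365].mean())
E
```

```text
t 7.35 tcp vice mm [  0.4 -27.4  98.6] rpy [2.777 0.    0.09 ] F [-0.2 -0.2  0.9] M [ 0.103  0.051 -0.019] w 0.0753
shift cm [-0.04  0.08  0.03] rotvec [-0.0019 -0.0009  0.0031]
change jar foot area 39.24126984126984
```

View pics/s5c.png

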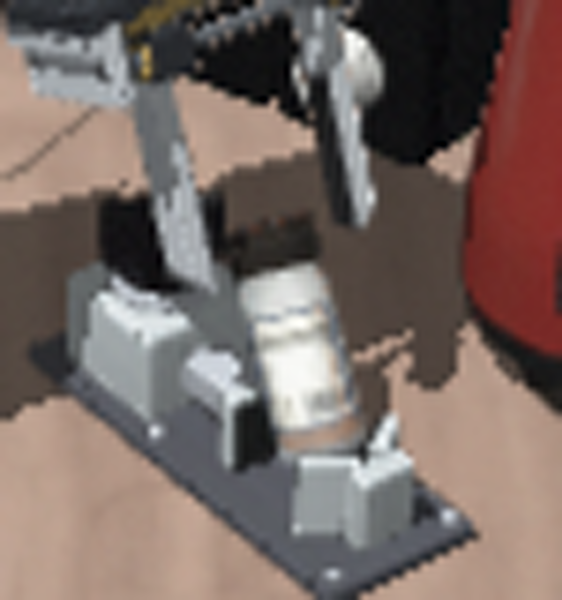

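```bash
python3 - <<'E'
from h import *
d=load('s5'); o=ctrl.get_obs(); 
cr=lambda P:((proj(d,P)-[315,160]+.5)*7.5-.5).round(0).tolist()
Rt=Ro.from_euler('xyz',o['eef_rot'])
print('tcp',cr(o['ee_pos']),'tips L/R',cr(o['ee_pos']+Rt.apply([[-.0375,0,0],[.0375,0,0],[-.0375,0,-.04],[.0375,0,-.04]])))
V=lambda p: CE+RV.apply(np.array(p)/1000)
def outline(f,a,b=0):
    R=Ro.from_euler('xy',[-a,b],degrees=True); th=np.arange(0,360,90)
    for s in (0,83,105): print(f,a,s,'c',cr(V(np.array(f)+R.apply([0,0,s])))[0],'L/R',cr(V(np.array(f)+R.apply([[-17.8,10.2,s],[17.8,-10.2,s]]))), 'front',cr(V(np.array(f)+R.apply([-10,-18,s])))[0])
outline((0,-52,37),21); outline((0,-52,30),25); outline((0,-52,20),21)
E
```

```text
tcp [[289.0, 307.0]] tips L/R [[221.0, 338.0], [356.0, 278.0], [202.0, 251.0], [339.0, 192.0]]
(0, -52, 37) 21 0 c [319.0, 447.0] L/R [[273.0, 457.0], [364.0, 436.0]] front [326.0, 463.0]
(0, -52, 37) 21 83 c [281.0, 271.0] L/R [[235.0, 282.0], [328.0, 261.0]] front [288.0, 285.0]
(0, -52, 37) 21 105 c [271.0, 224.0] L/R [[225.0, 235.0], [318.0, 213.0]] front [277.0, 237.0]
(0, -52, 30) 25 0 c [318.0, 459.0] L/R [[273.0, 471.0], [363.0, 447.0]] front [324.0, 473.0]
(0, -52, 30) 25 83 c [273.0, 283.0] L/R [[227.0, 295.0], [319.0, 271.0]] front [279.0, 294.0]
(0, -52, 30) 25 105 c [261.0, 236.0] L/R [[215.0, 248.0], [307.0, 223.0]] front [266.0, 246.0]
(0, -52, 20) 21 0 c [317.0, 477.0] L/R [[272.0, 487.0], [363.0, 466.0]] front [324.0, 493.0]
(0, -52, 20) 21 83 c [280.0, 303.0] L/R [[234.0, 314.0], [326.0, 293.0]] front [287.0, 318.0]
(0, -52, 20) 21 105 c [270.0, 256.0] L/R [[224.0, 267.0], [316.0, 245.0]] front [276.0, 270.0]
```

The picture shows the jar cleanly: cap (235–320, 212–282), foot centre (319,447). That matches my model (foot (0,−52,37) mm, 21°). The open fingertips at (195,292) and (350,225) sit about 20 mm short of the nominal TCP, so the first grip held only the cap rim. I go 19 mm deeper along the jar and grip.

Request:
play_rows --steps '[[[0, 0.05, 0.7, 0, 0, 0, 0.8], [0, 0.08, 1.4, 0, 0, 0, 0.8], [0, 0.08, 1.9, 0, 0, 0, 0.8], [0, 0.08, 1.9, 0, 0, 0, 0.65], [0, 0.08, 1.9, 0, 0, 0, 0.55], [0, 0.08, 1.9, 0, 0, 0, 0.45], [0, 0.08, 1.9, 0, 0, 0, 0.4], [0, 0.08, 1.9, 0, 0, 0, 0.35], [0, 0.08, 1.9, 0, 0, 0, 0.3], [0, 0.08, 1.9, 0, 0, 0, 0.25], [0, 0.08, 1.9, 0, 0, 0, 0.25], [0, 0.08, 1.9, 0, 0, 0, 0.25], [0, 0.08, 1.9, 0, 0, 0, 0.25]]]' --force 25

```text
time_s: 8.48
ee_pos: [0.5387, -0.0915, 0.0814]
eef_rot: [2.777, 0.0, 0.089]
force: [-0.1, -1.6, 3.8]
grip_width: 0.0236
```

```bash
python3 - <<'E'
from h import *
vd([0,-28.3,140],21)
E
```

```text
t 8.48 tcp vice mm [  0.2 -36.   81.4] rpy [2.777 0.    0.089] F [-0.1 -1.6  3.8] M [-0.426  0.114  0.039] w 0.0236
shift cm [-0.02  1.37 -5.75] rotvec [-0.0017 -0.0004  0.0017]
```

```bash
python3 - <<'E'
from h import *
c=snap('side','s6'); f=c['frame'][160:235,315:395]; cv2.imwrite('pics/s6c.png',cv2.resize(f,None,fx=8,fy=8,interpolation=cv2.INTER_CUBIC))
d=load('s6'); o=ctrl.get_obs(); Rt=Ro.from_euler('xyz',o['eef_rot'])
cr=lambda P:((proj(d,P)-[315,160]+.5)*8-.5).round(0).tolist()
print('tcp, +-12mm, grasp pt',cr(o['ee_pos']+Rt.apply([[0,0,0],[-.012,0,0],[.012,0,0],[0,0,-.019]])))
print(o['force'],o['grip_width'])
E
```

```text
tcp, +-12mm, grasp pt [[319.0, 371.0], [296.0, 382.0], [342.0, 361.0], [310.0, 328.0]]
[-1.18035134 -1.22456431  4.38079179] 0.023956639799784817
```

View pics/s6c.png

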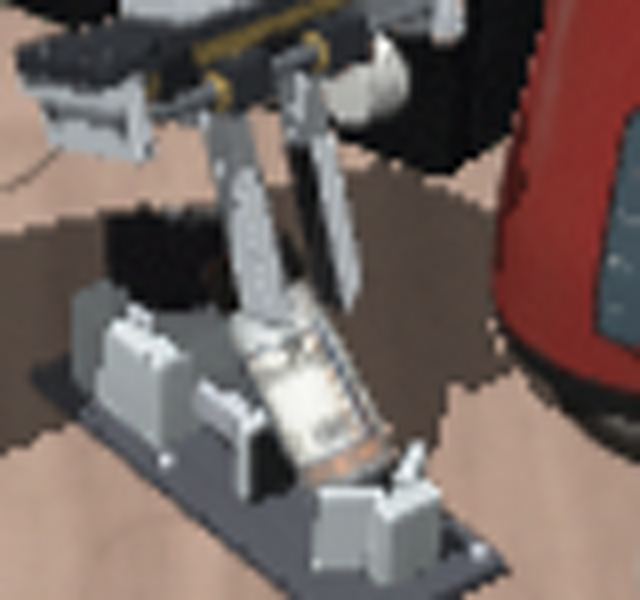

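The jar was squeezed out towards +y again and now tilts about 40°. From the finger contact (pads ±12 mm on a 20.5 mm radius), its axis lies about 25 mm to the +y side of the finger plane. So the vice and jar are about 5 mm further in +y than the side camera says, which agrees with the top camera. The visible tips are also about 20 mm short of the TCP. I correct both, open wide without leaving the straddle, and regrip.

Request:
play_rows --steps '[[[0, 0, 0, 0, 0, 0, 0.4], [0, 0, 0, 0, 0, 0, 0.6], [0, 0, 0, 0, 0, 0, 0.8], [0, 0, 0, 0, 0, 0, 0.85], [0, 0, 0, 0, 0, 0, 0.85], [0, 0, 0, 0, 0, 0, 0.85], [0, 0, 0, 0, 0, 0, 0.85]]]'

```text
time_s: 9.12
ee_pos: [0.5387, -0.0914, 0.0813]
eef_rot: [2.777, 0.0, 0.089]
force: [0.3, 0.3, 0.1]
grip_width: 0.0672
```

```bash
sed -i 's/^CE=.*; VY/CE=np.array([.5360,-.0507,0]); VY/' h.py; python3 - <<'E'
from h import *
c=snap('side','s7'); a=cv2.imread('pics/s6.png').astype(int); f=c['frame']
print('change foot/body',abs(f.astype(int)-a)[195:222,345:365].mean())
# colour classes: B brown/pink cap-ish, W bright, D dark, g grey
r=f[180:224,330:372].astype(int)
for i,row in enumerate(r):
    print(180+i,''.join(('W' if p.min()>150 else 'D' if p.max()<50 else 'r' if p[2]-p[0]>25 and p[2]<120 else 'p' if p[2]-p[0]>25 else 'g') for p in row))
u=np.array([0,np.sin(np.radians(40)),np.cos(np.radians(40))]); foot=np.array([0,-54,40.]);
vd(foot+u*40,40)
E
```

```text
change foot/body 18.38827160493827
180 gWggpgggggggppppppppppppppgDDDWWWgpgDDDDDD
181 pppppgggggggppppppppppppppgDDDWWWggggDDDDD
182 pppppgggggggpppppppppprrrrgDDDgWWgggggpppp
183 ppppppggggWgpppppprrrrgggggDDDgWWgggggggrp
184 ppppppgggWWWgpprrrggggggggggDDgWWWgggggggr
185 pprrppgggWWWggggggggggggggggDDDWWWgggggggg
186 ggDDggggggWWggDgggggggggggggDDDgWWgggggggg
187 DDDDDDggggWWWDDgggggggggggggDDDgWWgggggggg
188 DDDDDDDgggWWWgDggggggggggggggDDgWWgggggggg
189 DDDDDDDggggWWgDggggDDDgggggggDDgWWWggggggg
190 DDDDDDDgggWWWgDggDDDDDgggggggDDDWWWggggggg
191 DDDDDDDDgggWWgDgDDDDDDDggggggDDDgWWggggggg
192 DDDDDDDDgggWWWDDDDDDDDDggggggDDDgWWggggggg
193 DDDDDDDDgggWWWgDDDDDDDDDggggggDDgWWggggggg
194 DDDDDDDDgWWWWWgDDDDDDDDgggggggDDgWgggggggg
195 DDDDDDDDgWWWWWgDDDDDDgggggggggDDDWgggggggg
196 gDDDDDDDDWWWWWWDDDDgWWWWgggggggggggggggggg
197 ggDDDDDDDWWWWWWgDgWWWWWWWggggggggggggggggg
198 gWggDDDDDgWWWWWgWWWWWWWWWggggggggggggggggg
199 gWWWggggggWWWWWgWWWWWWWWWWgggggggggggggggg
200 WWgWggggggWWWWWgWWWWWWWWgggggggggggggggggg
201 WWWWgggggggWWWWWWWWWWWWWWgWggggggggggggggg
202 WWWWWWggggggggWWWWWWWWWWWgg
[... 477 characters left out ...]
ppppgggg
213 gggWWggggggggggWWgggWWWWWWgWWpWgggpppppggg
214 gggWWggggggggggWggDggWWWWWWWWWggggpppppppg
215 gggggggggggggggWgDDDgWWWWWWWWgpppggpWWpppp
216 gggggggggggggggWgDDDggWWWWWWgppppgggWWpppp
217 gggggWWggggggggWgDDDDgWWWgppppppgggWWWpppp
218 pggggggggggggggWgDDDDgggppppgggggggWWgpppp
219 ppgggggggggggggWgDDDDDggpppgWggggDWWWgpppp
220 ppppgggggggggggWgDDDDDgggggggggggDgWWWWppp
221 pppppggggggggggWgDDDDggggWWWWWWWWgWWWWWWpp
222 ppppppgggggggggggDgggggggWWWWWWWWWWWWWWgpp
223 pppppppggggggggggggggggggggggggWWWWWWggggp
t 9.17 tcp vice mm [ -0.9 -40.8  81.3] rpy [2.777 0.    0.089] F [-0.1  0.8 -0.1] M [0.15  0.076 0.036] w 0.0706
shift cm [ 0.09 -1.55  0.55] rotvec [-0.3336 -0.0005  0.0017]
```

The colour map shows the jar has fallen back to about 28° tilt, with its foot where it was in the bay. I aim at that.

```bash
python3 - <<'E'
from h import *
a=np.radians(28); u=np.array([0,np.sin(a),np.cos(a)]); foot=np.array([0,-53,37.])
vd(foot+u*45,28)
E
```

```text
t 9.17 tcp vice mm [ -0.9 -40.8  81.3] rpy [2.777 0.    0.089] F [-0.1  0.8 -0.1] M [0.15  0.076 0.036] w 0.0706
shift cm [ 0.09 -1.    0.11] rotvec [-0.1241 -0.0003  0.0017]
```

Request:
play_rows --steps '[[[0.1, -0.5, 0.1, -0.06, 0, 0, 0.85], [0.1, -1, 0.1, -0.124, 0, 0, 0.8], [0.1, -1, 0.1, -0.124, 0, 0, 0.7], [0.1, -1, 0.1, -0.124, 0, 0, 0.6], [0.1, -1, 0.1, -0.124, 0, 0, 0.5], [0.1, -1, 0.1, -0.124, 0, 0, 0.4], [0.1, -1, 0.1, -0.124, 0, 0, 0.4], [0.1, -1, 0.1, -0.124, 0, 0, 0.38], [0.1, -1, 0.1, -0.124, 0, 0, 0.38], [0.1, -1, 0.1, -0.124, 0, 0, 0.38]]]' --force 20

```text
time_s: 10.0
ee_pos: [0.5389, -0.0826, 0.0769]
eef_rot: [2.653, 0.0, 0.088]
force: [-0.8, 0.4, 1.4]
grip_width: 0.0396
```

```bash
python3 - <<'E'
from h import *
vd([0,-53,140],28)
E
```

```text
t 10.0 tcp vice mm [  0.1 -32.   76.9] rpy [2.653 0.    0.088] F [-0.8  0.4  1.4] M [ 0.063  0.205 -0.022] w 0.0396
shift cm [-0.01  4.81 -4.59] rotvec [-0.0002 -0.0003  0.0014]
```

Request:
play_rows --steps '[[[0, 0, -0.7, 0, 0, 0, 0.3], [0, 0, -1.4, 0, 0, 0, 0.3], [0, 0, -2.4, 0, 0, 0, 0.3], [0, 0, -3.6, 0, 0, 0, 0.3], [0, 0, -5, 0, 0, 0, 0.3], [0, 0, -5, 0, 0, 0, 0.3], [0, 0, -5, 0, 0, 0, 0.3]]]' --force 25

```text
time_s: 10.58
ee_pos: [0.5372, -0.0587, 0.1219]
eef_rot: [2.653, -0.001, 0.089]
force: [-0.2, 0.8, -1.1]
grip_width: 0.0398
```

```bash
python3 - <<'E'
from h import *
vd([0,-50,150],0)
E
```

```text
t 10.58 tcp vice mm [  0.5  -8.  121.9] rpy [ 2.653e+00 -1.000e-03  8.900e-02] F [-0.2  0.8 -1.1] M [0.265 0.065 0.009] w 0.0398
shift cm [-0.06  5.02 -0.51] rotvec [ 0.4884 -0.0019  0.0019]
```

Held: the width is 39.8 mm and the force is −1.1 N, the jar's weight. I bring it upright above the bay, well clear of the jaws.

Request:
play_rows --steps '[[[0, 1, -0.5, 0.1, 0, 0, 0.3], [0, 2, -0.5, 0.2, 0, 0, 0.3], [0, 3, -0.5, 0.3, 0, 0, 0.3], [0, 4, -0.5, 0.4, 0, 0, 0.3], [-0.05, 5, -0.5, 0.4884, 0, 0, 0.3], [-0.05, 5, -0.5, 0.4884, 0, 0, 0.3], [-0.05, 5, -0.5, 0.4884, 0, 0, 0.3], [-0.05, 5, -0.5, 0.4884, 0, 0, 0.3]]]'

```text
time_s: 11.25
ee_pos: [0.5399, -0.1002, 0.149]
eef_rot: [3.14, 0.0, 0.089]
force: [0.0, 1.0, -2.2]
grip_width: 0.0391
```

```bash
python3 - <<'E'
from h import *
vd([0,-50,150],0)
c=snap('side','s8'); f=c['frame']; x0=335
r=f[160:222,x0:385].astype(int)
for i,row in enumerate(r):
    print(160+i,''.join(('W' if p.min()>150 else 'D' if p.max()<55 else 'r' if p[2]-p[0]>25 and p[2]<120 else 'p' if p[2]-p[0]>25 else '.') for p in row))
d=load('s8'); o=ctrl.get_obs()['ee_pos']
print('tcp',proj(d,o),'foot@45',proj(d,o-[0,0,.045]),'cap',proj(d,o+[0,0,.06]))
E
```

```text
t 11.25 tcp vice mm [ -0.4 -49.7 149. ] rpy [3.14  0.    0.089] F [ 0.   1.  -2.2] M [-0.059  0.029  0.025] w 0.0391
shift cm [ 0.04  0.03 -0.1 ] rotvec [0.0012 0.0001 0.0019]
160 ...WW..DD....DDD..pDDDDDDDD.......DDDDDDDDDDDDDDrr
161 W...WWW......DD...p.DDDDDDD.......DDDDDDDDDDDDDDrr
162 WWW...WW..........p.DDDDDDDD.....DDDDDDDDDDDDDDDrr
163 WWWW..............rDDD....DDD....DDDDDDDDDDDDDDDrr
164 .WWWWW......D......DDD.WWWW.DD...DDDDDDDDDDDDDDrrr
165 D.WWWWW.....D.......D.WWWWWDDD...DDDDDDDDDDDDDDrrr
166 DD..WWW.W..DD........WWWWW.DDD...DDDDDDDDDDDDDDrrr
167 DDDD.WWWW..DD.......WW.WWW.DDD...DDDDDDDDDDDDDrrrr
168 .DDDD..WW..DD.......WW.WWW.DDD...DDDDDDDDDDDDDrrrr
169 ppp.DDD.W..DD.......WW.WWW.DDD...DDDDDDDDDDDDDrrrr
170 ppppp.DD...DD.......WWWWWW.DDD...DDDDDDDDDDDDDrrrr
171 pppppppp.DDDD..........WWW.DDD...DDDDDDDDDDDDrrrrr
172 pppppppppp.DD............W.DDD...DDDDDDDDDDDDrrrrr
173 ppppppppppppp.......DDDDD..DDD...DDDDDDDDDDDDrrrrr
174 ppppppppppppp........DDDDDDDDD...DDDDDDDDDDDrrrrrr
175 ppppppppppppp.......DDDDDDDDDD...DDDDDDDDDDDrrrrrr
176 ppppppppppppp.......DDDDDDDDDD...DDDDDDD
[... 1891 characters left out ...]
...WWWWWWW...DDDD...........................
212 .........WWWWW...DDDDDD...........................
213 ..........WW...DDDDDDDD...........................
214 ......D...W..DDDDDDDDD...........................p
215 ...DDDDD..W.DDDDDDDDDDD..p......W................p
216 ..DDD.....W.DDDDDDDDDDDDD......WW...............pp
217 W.........W.DDDDDDDDDDDD......WWW............ppppp
218 ..........W.DDDDDDDDDD....D...WW..........pppppppp
219 ..........W.DDDDDDDD......DDDWWW........pppppppppp
220 ..........W.DDDDDD..........D.WWWW.....ppppppppppp
221 ..........W.DDDD....WWWWWWWW.WWWWWW...pppppppppppp
tcp [[356.87477551 189.94605957]] foot@45 [[356.42005872 201.45429596]] cap [[357.50823531 173.91409101]]
```

```bash
python3 - <<'E'
import cv2
f=cv2.imread('pics/s8.png')[165:235,320:395]; cv2.imwrite('pics/s8c.png',cv2.resize(f,None,fx=8.5,fy=8.5,interpolation=cv2.INTER_CUBIC))
E
```

```text
(no output)
```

View pics/s8c.png

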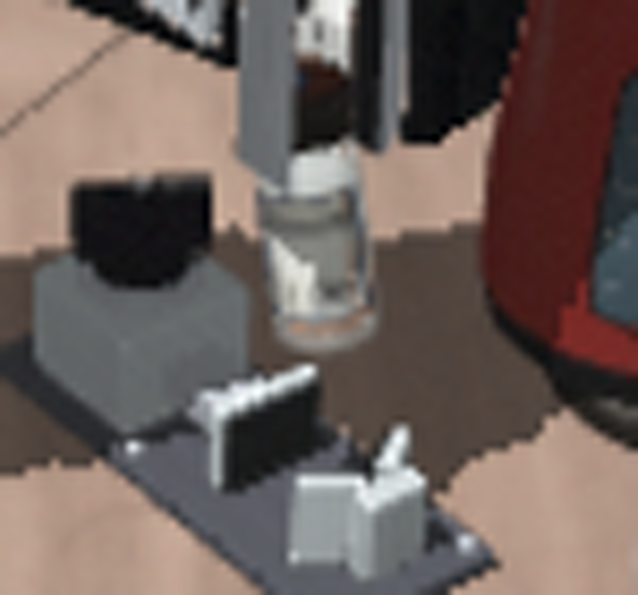

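```bash
python3 - <<'E'
from h import *
d=load('s8'); g=lambda p:((p[0]+.5)/8.5-.5+320,(p[1]+.5)/8.5-.5+165)
C0=np.array([.5354,-.0557,0])
L=lambda p,z: RV.inv().apply(ray(d,g(p),z)-C0)*1000
def plane(p,x=0):
    a,b=L(p,0.),L(p,.1); t=(x-a[0])/(b[0]-a[0]); return (a+t*(b-a)).round(1)
for n,p in dict(foot=(327,332),shoulder=(311,170),cap=(318,68)).items(): print(n,plane(p))
for n,p in dict(VL=(297,478),VR=(402,430),sF_L=(224,415),sF_R=(320,380)).items(): print(n,L(p,.05).round(1))
print('knob bar top ends',[L(p,.103).round(1) for p in [(75,190),(212,180)]])
vd([0,-50,150],-12)
E
```

```text
foot [  0.  -53.6 101.3]
shoulder [  0.  -40.6 168. ]
cap [  0.  -42.4 213.4]
VL [-22.9 -66.5  50. ]
VR [ 28.4 -67.2  50. ]
sF_L [-21.1 -18.9  50. ]
sF_R [ 23.1 -23.4  50. ]
knob bar top ends [array([-21.8,  78.3, 103. ]), array([ 26.2,  51.6, 103. ])]
t 11.3 tcp vice mm [ -0.2 -49.2 149.1] rpy [ 3.141 -0.     0.09 ] F [-0.7  0.3 -1.6] M [-0.074  0.027 -0.017] w 0.0397
shift cm [ 0.02  0.08 -0.09] rotvec [2.105e-01 2.000e-04 3.000e-03]
```

The last look shows the held jar clear above the bay: foot centre about (327,333), axis leaning roughly 10°. The V tips are at (297,478) and (402,430), and the sliding jaw's front edge runs (224,415)–(320,380). In the vice frame the foot must lie between y = −55 and −41.5 mm. I level the jar by 10°, shift 3.5 mm, then descend in small force-checked steps.

```bash
python3 - <<'E'
from h import *
vd([0,-52.7,105],-10)
E
```

```text
t 11.3 tcp vice mm [ -0.2 -49.2 149.1] rpy [ 3.141 -0.     0.09 ] F [-0.7  0.3 -1.6] M [-0.074  0.027 -0.017] w 0.0397
shift cm [0.02 0.35 4.41] rotvec [0.1755 0.0002 0.003 ]
```

Request:
play_rows --steps '[[[0, 0.2, 0, 0.09, 0, 0, 0.3], [0, 0.35, 0, 0.1755, 0, 0, 0.3], [0, 0.35, 1.5, 0.1755, 0, 0, 0.3], [0, 0.35, 3, 0.1755, 0, 0, 0.3], [0, 0.35, 4, 0.1755, 0, 0, 0.3], [0, 0.35, 4, 0.1755, 0, 0, 0.3], [0, 0.35, 4, 0.1755, 0, 0, 0.3]]]'

```text
time_s: 11.88
ee_pos: [0.5402, -0.1024, 0.109]
eef_rot: [-2.967, 0.001, 0.091]
force: [-0.7, 0.3, -1.2]
grip_width: 0.0395
```

```bash
python3 - <<'E'
from h import *
vd([0,-52.7,105],-10)
c=snap('side','s9'); r=c['frame'][178:226,335:380].astype(int)
for i,row in enumerate(r):
    print(178+i,''.join(('W' if p.min()>150 else 'D' if p.max()<55 else 'r' if p[2]-p[0]>25 and p[2]<120 else 'p' if p[2]-p[0]>25 else '.') for p in row))
# predicted outline of upright jar with foot at vice-image (0,-49.5), z from tcp-48
d=load('s9'); C0=np.array([.5354,-.0557,0]); z=ctrl.get_obs()['ee_pos'][2]*1000-48
V=lambda p: proj(d,C0+RV.apply(np.array(p)/1000)).round(1).tolist()
for s in (0,40,83): print(s,V([[-17.8,-49.5+10.2,z+s],[17.8,-49.5-10.2,z+s],[-10,-49.5-18,z+s]]))
E
```

```text
t 11.88 tcp vice mm [ -0.3 -51.9 109. ] rpy [-2.967e+00  1.000e-03  9.100e-02] F [-0.7  0.3 -1.2] M [-0.181 -0.056 -0.025] w 0.0395
shift cm [0.03 0.15 0.38] rotvec [0.0001 0.0016 0.004 ]
178 pppp.WW...W.DDDD....D..prDDDDDDDD....DDDD.ppr
179 pppppWWW...W...........p.DDDDDDDD...DDDDppppr
180 ppppppWWWW.............pDDD..DDDD...DDppppprr
181 pppppppWWWW..W..........D.pppDDDD...Dpppppprr
182 ppppppppWWWW............pppppDDDD...ppppppprr
183 pppppppppWWW.............rpp.DDDD..pppppppprr
184 ppppppppppWWWW.........DDD.p.DDD...ppppppprrr
185 ppppppp..ppWWW.........DDDD.DDDD...ppppppprrr
186 ...D...DD.ppWW.........DDDDDDDDD...ppppppprrr
187 D.DDDDDDDDppp.p........DDDDDDDDD..pppppppprrr
188 DDDDDDDDDDppppp........DDDDDDDDD..pppppppprrr
189 DDDDDDDDDDppppp.......DDDDDDDDD...pppppppprrr
190 DDDDDDDDDDppppp.......DDDDDDDDD...pppppppprrr
191 DDDDDDDDDDppppp.......DDDDDDDDD...pppppppprrr
192 DDDDDDDDDDppppp.......DDDDDDDDD..ppppppppprrr
193 DDDDDDDDDDpppp.......DDDDDD..D..pppppppppprrr
194 DDDDDDDD..pppp.......DDD....p...pppppppppprrr
195 DDDDDDDD..pppp.........WWWW.pppppppppppppprrr
196 DDDDDDD.
[... 942 characters left out ...]
...DDDDD....DDDDDD...........................
216 ..DDDDDDD...DDDDDDDDDD..DD....D..............
217 ..DDDDDDD..DDDDDDDDDDDDDDDD..D...............
218 ..DDDDDDD...DDDDDDDDDDDDDDDD.D...............
219 DDDDDDDDD...DDDDDDDDDDDDDDDDD................
220 DDDDDDDDD.W.DDDDDDDD........D....W...........
221 DDDDDDDDD.W.DDDDDDD.WWWWWWWW.WWWWWW..........
222 ..D........DDD......WWWWWWWWWWWWWW...........
223 ......................W...WWWWWW.............
224 ppp..................WW.WWWWWW...............
225 ppppp................WW...WWW......DD.......p
0 [[350.6, 213.2], [363.0, 212.4], [357.9, 216.7]]
40 [[350.9, 203.4], [363.5, 202.5], [358.3, 206.7]]
83 [[351.2, 192.4], [364.1, 191.5], [358.8, 195.7]]
```

Request:
play_rows --steps '[[[0, 0.1, 0.5, 0, 0, 0, 0.3], [0, 0.1, 1, 0, 0, 0, 0.3], [0, 0.1, 1.5, 0, 0, 0, 0.3], [0, 0.1, 1.5, 0, 0, 0, 0.3]]]'

```text
time_s: 12.27
ee_pos: [0.54, -0.1006, 0.0937]
eef_rot: [-2.967, 0.001, 0.091]
force: [-0.0, 0.3, -0.9]
grip_width: 0.0396
```

```bash
python3 - <<'E'
from h import *
vd([0,-52.7,80],-10)
E
```

```text
t 12.27 tcp vice mm [ -0.4 -50.1  93.7] rpy [-2.967e+00  1.000e-03  9.100e-02] F [-0.   0.3 -0.9] M [-0.144  0.065  0.021] w 0.0396
shift cm [0.04 0.49 1.3 ] rotvec [0.     0.0017 0.004 ]
```

Request:
play_rows --steps '[[[0.03, 0.25, 0.1, 0, 0, 0, 0.3], [0.03, 0.35, 0.5, 0, 0, 0, 0.3], [0.03, 0.42, 0.9, 0, 0, 0, 0.3], [0.03, 0.49, 1.3, 0, 0, 0, 0.3], [0.03, 0.49, 1.3, 0, 0, 0, 0.3]]]'

```text
time_s: 12.68
ee_pos: [0.5401, -0.1031, 0.079]
eef_rot: [-2.967, 0.002, 0.091]
force: [0.2, 0.4, -1.6]
grip_width: 0.0394
```

```bash
python3 - <<'E'
from h import *
vd([0,-52.7,64],-10)
E
```

```text
t 12.68 tcp vice mm [ -0.5 -52.6  79. ] rpy [-2.967e+00  2.000e-03  9.100e-02] F [ 0.2  0.4 -1.6] M [-0.269  0.046  0.013] w 0.0394
shift cm [0.05 0.27 1.48] rotvec [-0.0005  0.0029  0.0037]
```

Request:
play_rows --steps '[[[0.04, 0.1, 0.5, 0, 0, 0, 0.3], [0.04, 0.18, 1, 0, 0, 0, 0.3], [0.04, 0.27, 1.48, 0, 0, 0, 0.3], [0.04, 0.27, 1.48, 0, 0, 0, 0.3]]]'

```text
time_s: 13.02
ee_pos: [0.5399, -0.1029, 0.0627]
eef_rot: [-2.966, 0.004, 0.091]
force: [0.7, 0.0, -1.1]
grip_width: 0.0394
```

```bash
python3 - <<'E'
from h import *
vd([0,-52.7,60],-10)
E
```

```text
t 13.02 tcp vice mm [ -0.6 -52.4  62.7] rpy [-2.966  0.004  0.091] F [ 0.7  0.  -1.1] M [-0.161  0.051 -0.032] w 0.0394
shift cm [0.06 0.08 0.26] rotvec [-0.0012  0.0044  0.0035]
```

Still free. I continue in 2 mm steps until it touches the plate.

Request:
play_rows --steps '[[[0.05, 0.05, 0.15, 0, 0, 0, 0.3], [0.05, 0.1, 0.3, 0, 0, 0, 0.3], [0.05, 0.1, 0.3, 0, 0, 0, 0.3]]]'

```text
time_s: 13.27
ee_pos: [0.5406, -0.1035, 0.0597]
eef_rot: [-2.966, 0.003, 0.091]
force: [-0.0, 0.5, -0.7]
grip_width: 0.0395
```

Request:
play_rows --steps '[[[0, 0.03, 0.15, 0, 0, 0, 0.3], [0, 0.04, 0.2, 0, 0, 0, 0.3], [0, 0.04, 0.2, 0, 0, 0, 0.3]]]'

```text
time_s: 13.52
ee_pos: [0.5415, -0.1041, 0.059]
eef_rot: [-2.967, 0.001, 0.091]
force: [0.1, -1.8, 9.9]
grip_width: 0.0393
```

Request:
play_rows --steps '[[[0, 0.03, 0.15, 0, 0, 0, 0.3], [0, 0.04, 0.2, 0, 0, 0, 0.3], [0, 0.04, 0.2, 0, 0, 0, 0.3]]]'

```text
time_s: 13.77
ee_pos: [0.5424, -0.1047, 0.0587]
eef_rot: [-2.969, -0.002, 0.091]
force: [-1.3, -2.6, 13.8]
grip_width: 0.0393
```

Touchdown came at the expected height (TCP 59 mm, foot on the plate at 10 mm). I ease the pressure and release.

Request:
play_rows --steps '[[[0, 0, -0.08, 0, 0, 0, 0.3], [0, 0, -0.08, 0, 0, 0, 0.4], [0, 0, -0.08, 0, 0, 0, 0.46], [0, 0, -0.08, 0, 0, 0, 0.5], [0, 0, -0.08, 0, 0, 0, 0.55], [0, 0, -0.08, 0, 0, 0, 0.65], [0, 0, -0.08, 0, 0, 0, 0.75], [0, 0, -0.08, 0, 0, 0, 0.75], [0, 0, -0.08, 0, 0, 0, 0.75], [0, 0, -0.08, 0, 0, 0, 0.75]]]'

```text
time_s: 14.6
ee_pos: [0.5424, -0.1048, 0.0594]
eef_rot: [-2.969, -0.002, 0.091]
force: [0.0, -0.4, -0.7]
grip_width: 0.0702
```

```bash
python3 - <<'E'
from h import *
vd([0,-52.7,60],-10)
c=snap('side','s10'); r=c['frame'][184:235,335:380].astype(int)
for i,row in enumerate(r):
    print(184+i,''.join(('W' if p.min()>150 else 'D' if p.max()<55 else 'r' if p[2]-p[0]>25 and p[2]<120 else 'p' if p[2]-p[0]>25 else '.') for p in row))
d=load('s10'); C0=np.array([.5354,-.0557,0])
V=lambda p: proj(d,C0+RV.apply(np.array(p)/1000)).round(1).tolist()
for y in (-55,-49.5,-45):
  for s in (0,83,105): print(y,s,V([[-17.8,y+10.2,10+s],[17.8,y-10.2,10+s],[-10,y-18,10+s]]))
E
```

```text
t 14.6 tcp vice mm [  1.7 -54.5  59.4] rpy [-2.969e+00 -2.000e-03  9.100e-02] F [ 0.  -0.4 -0.7] M [-0.144  0.047 -0.002] w 0.0702
shift cm [-0.17 -0.19 -0.03] rotvec [ 0.0016 -0.0008  0.0042]
184 p...DD....................DDD..pppp.....D...r
185 p..W.DD...............DDDDDDrppppp.........rr
186 ....W.DD............DDDDD.ppppppp........pr.D
187 D....W.DD...........DDD.ppppppp..........prrD
188 D.....W.DD.............Drpppp.....DD.....prrr
189 DD...W...DD..........DDD..p......pDDD...pprrr
190 DDD.WW..W.DD......DDDDD........pp.DDDD..pprrr
191 DDDD.WW..W.DD...DDDDDD....D..pppp.DDD...pprrr
192 DDDDD.WW..W.DDDDDDD.DDDDDD.ppppppDDDD...pprrr
193 DDDDDD.WW..W.DDD.....DDDDD.ppppppDDDD...pprrr
194 DDDDDDD.WWW.W.......rDDDDDpppppp.DDDD..ppprrr
195 DDDDDDDD.WWW.W.....rrDDDD.pppppp.DDD...ppprrr
196 DDDDDDD...WW.......DDDDDD.rpppppDDDD...ppprrr
197 DDDDDDD....WW.......DDDDDDD.ppppDDDD...ppprrr
198 DDDDDD......WW......DDDDDDDD.pppDDDD..pppprrr
199 .............WW.....DD..DDDDDpp.DDDD..pppp.rr
200 ..............W.....DDDDDDDDD.rDDDD...pppp.rr
201 ....................DDDDDDDDD..DDDD...pppprDD
202 ...
[... 1452 characters left out ...]
ppppppp................................p
232 ppppppppppppp.............................ppp
233 pppppppppppppp..........................ppppp
234 pppppppppppppppp......................ppppppp
-55 0 [[351.3, 226.4], [363.5, 225.5], [358.4, 229.9]]
-55 83 [[351.9, 206.4], [364.5, 205.5], [359.3, 209.7]]
-55 105 [[352.1, 200.8], [364.8, 199.9], [359.6, 204.2]]
-49.5 0 [[350.2, 225.5], [362.4, 224.7], [357.4, 229.0]]
-49.5 83 [[350.8, 205.5], [363.4, 204.7], [358.3, 208.9]]
-49.5 105 [[351.0, 200.0], [363.7, 199.1], [358.5, 203.3]]
-45 0 [[349.4, 224.8], [361.6, 224.0], [356.5, 228.3]]
-45 83 [[350.0, 204.9], [362.5, 204.0], [357.4, 208.2]]
-45 105 [[350.1, 199.3], [362.8, 198.5], [357.6, 202.7]]
```

The jar stands upright and released. Its cap edges are vertical, and the picture matches y ≈ −48 mm. Next I check how far the real fingertips lie from the TCP, to set the height for the knob grip.

```bash
python3 - <<'E'
from h import *
d=load('s10'); o=ctrl.get_obs(); Rt=Ro.from_euler('xyz',o['eef_rot'])
# finger tip corners predicted for k mm short: inner/outer faces, pad half width 8
for k in (0,10,20):
    P=[[sx*(.035+t),y,-k/1000] for sx in (-1,1) for t in (0,.012) for y in (-.008,.008)]
    print(k,proj(d,o['ee_pos']+Rt.apply(P)).round(0).astype(int).tolist())
r=d; f=cv2.imread('pics/s10.png')
print('cols of brightness row-wise near finger (335-352), far (362-376)')
g=cv2.cvtColor(f,cv2.COLOR_BGR2GRAY)
for y in range(200,220): print(y,g[y,338:354],g[y,362:378])
vd([0,-54.5,175],-10)
E
```

```text
0 [[348, 215], [351, 219], [345, 217], [348, 220], [364, 208], [367, 211], [367, 206], [370, 209]]
10 [[348, 213], [351, 216], [345, 215], [348, 218], [365, 206], [368, 209], [367, 204], [370, 207]]
20 [[348, 211], [351, 214], [345, 213], [348, 216], [365, 203], [368, 206], [368, 202], [371, 205]]
cols of brightness row-wise near finger (335-352), far (362-376)
200 [ 96  95  95  96 100 102 104 105 104 111 143 166  98 107 106 106] [ 31  26  75  95  44  26  23  23  77 106 116 158 161 160 159  87]
201 [ 96 101 100 101 104 106 105 103 102 106 110 119 102 105 105 106] [ 28  26  61  71  30  25  23  22  84 106 119 157 161 160 158  95]
202 [100 102 104 104 105 106 102 103 103 104 102 103 104 105 106 106] [ 24  30  67  61  26  23  21  39 101 107  88  96  98  97  94  75]
203 [106 105 106 102 102 102 103 101 102 123 104 103 103 104 105  91] [ 31  28  61  68  45  25  25  44 103  99  73  70  71  71  69  68]
204 [103 103 103 103 101 101 103 103 101 108 103 103 104 108 106  87] [25 23 68 70 67 44 24 76 98 78 70 70 71 71 70 68]
205 [103 101 103 103 104 102  98  98 117 102 103 103 101 103 106  72] [1
[... 1368 characters left out ...]
  29  22  24  23  60  84 117] [ 78  92  65  47  99 100  77  71  71  70  68  69  69  70  72  71]
217 [ 42  42  45  42  43  43  66 101  52  25  24  24  25  68  82 118] [ 82  87  46  73 102 102  78  70  71  71  69  67  70  70  70  72]
218 [ 40  42  42  42  43  42  65 101  49  25  25  24  23  72  81 117] [ 83  64  41  98 103  99  79  71  72  70  69  68  70  70  72  72]
219 [ 40  42  40  42  42  44  67 101  48  25  26  25  23  72  87 120] [ 78  45  76 101 105  96  79  72  71  71  70  69  71  72  72  73]
t 14.65 tcp vice mm [  1.7 -54.5  59.4] rpy [-2.969e+00 -2.000e-03  9.100e-02] F [-0.4  0.5  0.3] M [-0.103  0.031  0.   ] w 0.0704
shift cm [ -0.15  -1.99 -11.39] rotvec [ 0.0016 -0.0009  0.0042]
```

Request:
play_rows --steps '[[[0, -0.5, -3, 0, 0, 0, 0.75], [0, -1.1, -6, 0, 0, 0, 0.75], [0, -1.6, -9, 0, 0, 0, 0.75], [0, -2, -11.4, 0, 0, 0, 0.75], [0, -2, -11.4, 0, 0, 0, 0.75]]]'

```text
time_s: 15.07
ee_pos: [0.5439, -0.1053, 0.1803]
eef_rot: [-2.972, -0.009, 0.091]
force: [0.3, -0.3, 1.1]
grip_width: 0.0703
```

```bash
python3 - <<'E'
from h import *
vd([0,60,160],0,1.0)
c=snap('side','s11'); f=c['frame']
r=f[190:230,322:370].astype(int)
for i,row in enumerate(r):
    print(190+i,''.join(('W' if p.min()>150 else 'D' if p.max()<55 else 'r' if p[2]-p[0]>25 and p[2]<120 else 'p' if p[2]-p[0]>25 else '.') for p in row))
o=np.array(c['frame']); 
E
```

```text
t 15.07 tcp vice mm [  3.2 -55.1 180.3] rpy [-2.972 -0.009  0.091] F [ 0.3 -0.3  1.1] M [-0.203 -0.019  0.019] w 0.0703
shift cm [ -0.29 -11.     3.95] rotvec [-0.1514 -0.0924 -0.9928]
190 pppppp.DDDDDDDDDDDDDDDDppppppppppppppppppppppppp
191 pppppp.DDDDDDDDDDDDDDDDppppppppppppppppppppppppp
192 pppppp.DDDDDDDDDDDDDDDDppppppppppppppppppppppppp
193 rppppp.DDDDDDDDDDDDDDDDppppppppppppppppppppppppp
194 pppppp.DDDDDDDDDDDDDD..ppppppppppppppppppppppppp
195 ppppp..DDDDDDDDDDDDDD..ppprrrrrrrrrrpppppppppppp
196 rpp......DDDDDDDDDDD..............DDrrrrrrrrrrrr
197 ..........DDDDDDDDDD...........DDDDDDDDDD.......
198 ...........DDDDDDD............DDDDDDDDDDDD......
199 ..............................Drr.....DDDD......
200 ...............................rrr....rrrr......
201 ...............................rrrr..rrrrD......
202 ..............................DD.rrrrrrrDD......
203 ..............................DDDDDDDDDDDD......
204 ..............................DDDDDDDDDDDD......
205 DD............................DDDDDDDDDDDD......
206 DD.............................DDDDDDDDDD.......
207 DD........
[... 504 characters left out ...]
W......WW..
217 .........DDDD..DDDDDDD.W.DDDD..WWWWWWW.....WWW..
218 ..........DDD..DDDDDDD.W.DDDD..WWWWWWW.....WW...
219 ...........DDDDDDDDDDD.W.DDDD..WWWWWWW....WWW...
220 ............DDDDDDDDD..W.DDDD..WWWWWW....D.WWWW.
221 .............DD........W.DDDD..WWWWWWWWWW.WWWWWW
222 ......pppp..............DDD....WWWWWWWWWWWWWWWWW
223 ....ppppppppppp................WWWWWWW.WWWWWW...
224 pppppppppppppppp..................WWWWWWWWW.....
225 pppppppppppppppppp...............WWWWWWWWW......
226 ppppppppppppppppppp..............WWWWWWWWW......
227 pppppppppppppppppWWp.............WWWWWWWW.......
228 pppppppppppppppppWWWp............WWWWWWWW.......
229 ppppppppppppppppppWWppp..........WWWWW.WW.......
```

Request:
play_rows --steps '[[[0, -2, -0.5, -0.03, -0.02, -0.1, 0.7], [0, -4, 0, -0.05, -0.03, -0.2, 0.6], [-0.1, -6, 1, -0.07, -0.04, -0.3, 0.5], [-0.1, -8, 2, -0.09, -0.05, -0.42, 0.4], [-0.2, -9.5, 3, -0.11, -0.06, -0.55, 0.35], [-0.3, -11, 3.9, -0.12, -0.07, -0.68, 0.35], [-0.3, -11, 3.9, -0.14, -0.08, -0.82, 0.35], [-0.3, -11, 3.9, -0.1514, -0.0924, -0.9928, 0.35], [-0.3, -11, 3.9, -0.1514, -0.0924, -0.9928, 0.35], [-0.3, -11, 3.9, -0.1514, -0.0924, -0.9928, 0.35], [-0.3, -11, 3.9, -0.1514, -0.0924, -0.9928, 0.35]]]' --force 15

```text
time_s: 16.03
ee_pos: [0.5295, 0.0093, 0.1569]
eef_rot: [-3.137, 0.001, 1.085]
force: [0.6, -0.3, -0.1]
grip_width: 0.0326
```

```bash
python3 - <<'E'
from h import *
vd([0,60,100],0,1.0)
c=snap('side','s12'); f=c['frame']
r=f[165:225,312:362].astype(int)
for i,row in enumerate(r):
    print(165+i,''.join(('W' if p.min()>140 else 'D' if p.max()<50 else 'r' if p[2]-p[0]>25 and p[2]<120 else 'p' if p[2]-p[0]>25 else '.') for p in row))
d=load('s12'); o=ctrl.get_obs(); Rt=Ro.from_euler('xyz',o['eef_rot'])
for k in (0,18): print(k,'inner faces',proj(d,o['ee_pos']+Rt.apply([[-.0165,0,-k/1000],[.0165,0,-k/1000]])).round(1).tolist())
C0=np.array([.5354,-.0557,0])
for C in (C0,CE):
  for a in (-.48-VY,):
    B=[[c_*28*np.cos(a)-s*7*np.sin(a),62+c_*28*np.sin(a)+s*7*np.cos(a),z] for z in (103,71) for c_ in (-1,1) for s in (-1,1)]
    print('bar corners top/bottom',proj(d,C+RV.apply(np.array(B)/1000)).round(1).tolist())
E
```

```text
t 16.03 tcp vice mm [ -1.3  60.4 156.9] rpy [-3.137e+00  1.000e-03  1.085e+00] F [ 0.6 -0.3 -0.1] M [-0.03   0.002 -0.013] w 0.0326
shift cm [0.05 0.15 5.69] rotvec [-0.0044  0.001  -0.0025]
165 pppppppppppWpppp.DDDDDWWWW..DDDDDDDDDDDDDDDD.WWWWW
166 WWWWppppppWppppppp.DDDWWWWW.DDDDDDDDDDDDDDD.WWWWWW
167 WWWWWWWppWWpWppWWWppp.WWWWW.DDDDDDDDDDDDDD.WWWWWWW
168 WWWWWWWWWWWWWWWWWWWWppWWWWW.DDDDDDDDDDDDDD.WW.WWWW
169 WWWWWWWWWWWWWWWWWWWWpp......DDDDDDDDDDDDDDWWW.WWWW
170 WWWWWWWWWWWWWWWWWWWppp....pp.DDDDDDDDDDDDDWWWWWWWW
171 WWWWWWWWWWWWWWWWWWppppppWWWpppp.DDDDDDDDDD.WWWWWWW
172 WWWWWWWWWWWWWWWWWpppppWWWWWpppppp.DDDDDDDDDWWWWWWW
173 WWWWWWWWWWWWWWWWppppppWWWWpppppppppp.DDpDDD.WWWWW.
174 WWWWWWWWWWWWWWppppppppWWWWpWppWpWpppppppDDDD.WWWW.
175 WWWWWWWWWWWWWppppppppppWWWWWWWWWppppppppp.DDD....D
176 pppppppppppppppppppppppWWWWWWWWppppppWppppp.DDDDDD
177 ppppppppppppppppWpppppWWWWWWWWWWpppppWpppWWpp.DDDD
178 ppppppppppppppppWpppppWWWWWWWWWWWpppppppppWWWppp.D
179 ppppWWpWppppppppWWpppppWWWWWWWWWppppppWppWWWWWrr..
180 WWWWWWppppppppWWWWpppWpWWWWWWWWWWppppWpWprrrrr....
181 WWWWWWppppppppWWWWpppWWpW
[... 2089 characters left out ...]
.........W.DDDD.WWWWWWWW..
220 WWWWWWWWWWWppppppppppp...........W.DDDD..WWWWWW...
221 WWWWWWWWWWWpppppppppppp..........W.DDDD..WWWWWWWWW
222 WWWWWWWWWWWppppppppppppp...........DD....WWWWWWWWW
223 WWWWWWWWWWWWppppppppppppp................WWWWWWWWW
224 WWWWWWWWWWWWWppppppppppppp................WWWWWWWW
0 inner faces [[336.3, 175.7], [335.6, 170.4]]
18 inner faces [[336.3, 171.0], [335.6, 165.7]]
bar corners top/bottom [[328.3, 188.4], [328.1, 186.1], [344.9, 187.8], [344.5, 185.5], [328.4, 196.2], [328.1, 193.8], [344.7, 195.5], [344.4, 193.2]]
bar corners top/bottom [[327.7, 187.7], [327.4, 185.3], [344.3, 187.0], [343.9, 184.7], [327.8, 195.4], [327.5, 193.1], [344.1, 194.8], [343.7, 192.4]]
```

Request:
play_rows --steps '[[[0.05, 0.13, 2, 0, 0, 0, 0.35], [0.05, 0.13, 4, 0, 0, 0, 0.35], [0.05, 0.13, 6, 0, 0, 0, 0.35], [0.05, 0.13, 7.5, 0, 0, 0, 0.35], [0.05, 0.13, 7.5, 0, 0, 0, 0.35]]]'

```text
time_s: 16.5
ee_pos: [0.5289, 0.009, 0.0789]
eef_rot: [-3.133, 0.003, 1.081]
force: [-1.3, -0.7, 0.2]
grip_width: 0.0329
```

Request:
play_rows --steps '[[[0, 0, 0.4, 0, 0, 0, 0.35], [0, 0, 0.5, 0, 0, 0, 0.35], [0, 0, 0.5, 0, 0, 0, 0.35]]]'

```text
time_s: 16.75
ee_pos: [0.5291, 0.0089, 0.0743]
eef_rot: [-3.133, 0.003, 1.08]
force: [-0.1, 0.1, -0.4]
grip_width: 0.0328
```

Request:
play_rows --steps '[[[0, 0, 0.2, 0, 0, 0, 0.35], [0, 0, 0.3, 0, 0, 0, 0.35], [0, 0, 0.3, 0, 0, 0, 0.35]]]'

```text
time_s: 17.0
ee_pos: [0.5291, 0.0089, 0.0715]
eef_rot: [-3.133, 0.003, 1.08]
force: [0.1, -0.4, 0.4]
grip_width: 0.0325
```

Request:
play_rows --steps '[[[0, 0, 0.2, 0, 0, 0, 0.35], [0, 0, 0.35, 0, 0, 0, 0.35], [0, 0, 0.35, 0, 0, 0, 0.35]]]'

```text
time_s: 17.25
ee_pos: [0.529, 0.0089, 0.0677]
eef_rot: [-3.133, 0.003, 1.08]
force: [-0.5, -0.1, -0.6]
grip_width: 0.0326
```

Request:
play_rows --steps '[[[0, 0, 0.2, 0, 0, 0, 0.35], [0, 0, 0.3, 0, 0, 0, 0.35], [0, 0, 0.3, 0, 0, 0, 0.35]]]'

```text
time_s: 17.5
ee_pos: [0.5288, 0.0089, 0.0644]
eef_rot: [-3.132, 0.003, 1.08]
force: [0.6, -0.9, -0.4]
grip_width: 0.033
```

Request:
play_rows --steps '[[[0, 0, 0.2, 0, 0, 0, 0.35], [0, 0, 0.3, 0, 0, 0, 0.35], [0, 0, 0.3, 0, 0, 0, 0.35]]]'

```text
time_s: 17.75
ee_pos: [0.5286, 0.0089, 0.0611]
eef_rot: [-3.132, 0.003, 1.08]
force: [0.2, -0.7, 0.9]
grip_width: 0.0331
```

No contact yet, so the tips really are shorter than nominal. With k of about 18 mm they sit beside the lower part of the bar. I record the moment baseline and close on the bar.

```bash
python3 - <<'E'
from h import *
vd([0,60,62],0,1.0)
E
```

```text
t 17.75 tcp vice mm [-2.1 60.  61.1] rpy [-3.132e+00  3.000e-03  1.080e+00] F [ 0.2 -0.7  0.9] M [ 0.03  -0.01   0.074] w 0.0331
shift cm [ 0.11  0.18 -0.09] rotvec [-0.0095  0.003  -0.0069]
```

Request:
play_rows --steps '[[[0, 0, 0, 0, 0, 0, 0.25], [0, 0, 0, 0, 0, 0, 0.18], [0, 0, 0, 0, 0, 0, 0.14], [0, 0, 0, 0, 0, 0, 0.1], [0, 0, 0, 0, 0, 0, 0.1], [0, 0, 0, 0, 0, 0, 0.1]]]' --force 15

```text
time_s: 18.25
ee_pos: [0.5296, 0.0101, 0.0614]
eef_rot: [-3.134, 0.0, 1.08]
force: [6.6, 9.3, -3.5]
grip_width: 0.0142
```

```bash
python3 - <<'E'
from h import *
vd([0,60,62],0,1.0)
E
```

```text
t 18.25 tcp vice mm [-1.1 61.1 61.4] rpy [-3.134  0.     1.08 ] F [ 6.6  9.3 -3.5] M [ 1.861 -1.331  0.028] w 0.0142
shift cm [-0.04  0.15 -0.06] rotvec [-0.0081  0.0002 -0.0067]
```

Request:
play_rows --steps '[[[0.1, 0.1, 0, 0, 0, 0, 0.1], [0.1, 0.1, 0, 0, 0, 0, 0.1], [0.1, 0.1, 0, 0, 0, 0, 0.1]]]' --force 45

```text
time_s: 18.5
ee_pos: [0.5307, 0.0109, 0.0613]
eef_rot: [-3.133, -0.0, 1.08]
force: [-2.2, 6.0, 1.8]
grip_width: 0.0135
```

Request:
play_rows --steps '[[[0, 0, 0, 0, 0, 0.05, 0.1], [0, 0, 0, 0, 0, 0.1, 0.1], [0, 0, 0, 0, 0, 0.1, 0.1]]]'

```text
time_s: 18.75
ee_pos: [0.5307, 0.0111, 0.0614]
eef_rot: [-3.133, 0.0, 0.978]
force: [-0.8, 4.6, 0.7]
grip_width: 0.0138
```

```bash
python3 - <<'E'
from h import *
vd([0,62,62],0,1.0)
E
```

```text
t 18.75 tcp vice mm [ 0.1 62.1 61.4] rpy [-3.133  0.     0.978] F [-0.8  4.6  0.7] M [ 0.965  0.184 -0.02 ] w 0.0138
shift cm [-0.01 -0.01 -0.06] rotvec [-0.009  -0.     -0.1091]
```

The bar grip has centred the tool on (0, 62) mm in the corrected frame, so that estimate is confirmed. I turn on, reading the moment between calls.

Request:
play_rows --steps '[[[0, 0, 0, 0, 0, 0.08, 0.1], [0, 0, 0, 0, 0, 0.16, 0.1], [0, 0, 0, 0, 0, 0.25, 0.1], [0, 0, 0, 0, 0, 0.25, 0.1]]]'

```text
time_s: 19.08
ee_pos: [0.5309, 0.0115, 0.0614]
eef_rot: [-3.133, 0.002, 0.724]
force: [-0.5, 5.4, -0.9]
grip_width: 0.0133
```

```bash
cat > m.py <<'E'
from h import *
o=ctrl.get_obs(); print('t',round(o['time_s'],2),'yaw',round(o['eef_rot'][2],3),'turned',round(1.08-o['eef_rot'][2],3),'M',o['moment'].round(3),'F',o['force'].round(1),'p',(RV.inv().apply(o['ee_pos']-CE)*1000).round(1),'w',round(o['grip_width'],4))
E
python3 m.py
```

```text
t 19.08 yaw 0.724 turned 0.356 M [ 1.183 -0.211  0.017] F [-0.5  5.4 -0.9] p [ 0.3 62.4 61.4] w 0.0133
```

Request:
play_rows --steps '[[[0, 0, 0, 0, 0, 0.08, 0.1], [0, 0, 0, 0, 0, 0.16, 0.1], [0, 0, 0, 0, 0, 0.2, 0.1], [0, 0, 0, 0, 0, 0.2, 0.1]]]'

```text
time_s: 19.42
ee_pos: [0.5311, 0.0117, 0.0614]
eef_rot: [-3.133, 0.003, 0.523]
force: [1.0, 5.3, -1.1]
grip_width: 0.0137
```

```bash
python3 m.py
```

```text
t 19.42 yaw 0.523 turned 0.557 M [ 1.142 -0.265  0.148] F [ 1.   5.3 -1.1] p [ 0.6 62.6 61.4] w 0.0137
```

Request:
play_rows --steps '[[[0, 0, 0, 0, 0, 0.08, 0.1], [0, 0, 0, 0, 0, 0.16, 0.1], [0, 0, 0, 0, 0, 0.24, 0.1], [0, 0, 0, 0, 0, 0.3, 0.1]]]'

```text
time_s: 19.75
ee_pos: [0.5315, 0.012, 0.0614]
eef_rot: [-3.134, 0.004, 0.221]
force: [2.7, 5.7, -1.8]
grip_width: 0.014
```

```bash
python3 m.py
```

```text
t 19.75 yaw 0.221 turned 0.859 M [ 1.115 -0.51   0.221] F [ 2.7  5.7 -1.8] p [ 0.9 62.9 61.4] w 0.014
```

Request:
play_rows --steps '[[[0, 0, 0, 0, 0, 0.08, 0.1], [0, 0, 0, 0, 0, 0.16, 0.1], [0, 0, 0, 0, 0, 0.24, 0.1]]]'

```text
time_s: 20.0
ee_pos: [0.5319, 0.0122, 0.0614]
eef_rot: [-3.135, 0.004, -0.021]
force: [3.0, 4.2, -3.3]
grip_width: 0.0137
```

```bash
python3 m.py
```

```text
t 20.0 yaw -0.021 turned 1.101 M [ 1.002 -0.553  0.197] F [ 3.   4.2 -3.3] p [ 1.3 63.  61.4] w 0.0137
```

Steady drag of 0.2–0.22 N m. From here I take steps of 0.08–0.1 rad.

Request:
play_rows --steps '[[[0, 0, 0, 0, 0, 0.05, 0.1], [0, 0, 0, 0, 0, 0.1, 0.1]]]'

```text
time_s: 20.17
ee_pos: [0.5321, 0.0123, 0.0614]
eef_rot: [-3.135, 0.004, -0.122]
force: [1.5, 3.5, -1.1]
grip_width: 0.0133
```

```bash
python3 m.py
```

```text
t 20.17 yaw -0.122 turned 1.202 M [ 0.876 -0.347  0.175] F [ 1.5  3.5 -1.1] p [ 1.6 63.  61.4] w 0.0133
```

Request:
play_rows --steps '[[[0, 0, 0, 0, 0, 0.04, 0.1], [0, 0, 0, 0, 0, 0.08, 0.1]]]'

```text
time_s: 20.33
ee_pos: [0.5324, 0.0123, 0.0614]
eef_rot: [-3.136, 0.004, -0.201]
force: [2.1, 4.3, -2.3]
grip_width: 0.0136
```

```bash
python3 m.py
```

```text
t 20.33 yaw -0.201 turned 1.281 M [ 0.726 -0.184  0.219] F [ 2.1  4.3 -2.3] p [ 1.9 63.1 61.4] w 0.0136
```

Request:
play_rows --steps '[[[0, 0, 0, 0, 0, 0.04, 0.1], [0, 0, 0, 0, 0, 0.08, 0.1]]]'

```text
time_s: 20.5
ee_pos: [0.5325, 0.0123, 0.0614]
eef_rot: [-3.136, 0.004, -0.281]
force: [1.2, 3.6, -1.3]
grip_width: 0.0134
```

```bash
python3 m.py
```

```text
t 20.5 yaw -0.281 turned 1.361 M [ 0.738 -0.158  0.235] F [ 1.2  3.6 -1.3] p [ 2.  63.1 61.4] w 0.0134
```

Request:
play_rows --steps '[[[0, 0, 0, 0, 0, 0.04, 0.1], [0, 0, 0, 0, 0, 0.08, 0.1]]]'

```text
time_s: 20.67
ee_pos: [0.5327, 0.0123, 0.0614]
eef_rot: [-3.136, 0.004, -0.361]
force: [1.7, 3.4, -0.4]
grip_width: 0.0137
```

```bash
python3 m.py
```

```text
t 20.67 yaw -0.361 turned 1.441 M [ 0.67  -0.18   0.343] F [ 1.7  3.4 -0.4] p [ 2.2 63.1 61.4] w 0.0137
```

It is climbing (0.343 N m). I take smaller steps.

Request:
play_rows --steps '[[[0, 0, 0, 0, 0, 0.02, 0.1], [0, 0, 0, 0, 0, 0.04, 0.1]]]'

```text
time_s: 20.83
ee_pos: [0.5328, 0.0123, 0.0614]
eef_rot: [-3.136, 0.004, -0.4]
force: [0.7, 3.2, -1.1]
grip_width: 0.0137
```

```bash
python3 m.py
```

```text
t 20.83 yaw -0.4 turned 1.48 M [ 0.69  -0.104  0.307] F [ 0.7  3.2 -1.1] p [ 2.3 63.1 61.4] w 0.0137
```

Request:
play_rows --steps '[[[0, 0, 0, 0, 0, 0.02, 0.1], [0, 0, 0, 0, 0, 0.04, 0.1]]]'

```text
time_s: 21.0
ee_pos: [0.5328, 0.0123, 0.0614]
eef_rot: [-3.136, 0.004, -0.441]
force: [0.5, 3.4, -0.5]
grip_width: 0.0135
```

```bash
python3 m.py
```

```text
t 21.0 yaw -0.441 turned 1.521 M [ 0.691 -0.18   0.359] F [ 0.5  3.4 -0.5] p [ 2.3 63.  61.4] w 0.0135
```

Request:
play_rows --steps '[[[0, 0, 0, 0, 0, 0.02, 0.1], [0, 0, 0, 0, 0, 0.04, 0.1]]]'

```text
time_s: 21.17
ee_pos: [0.5329, 0.0123, 0.0614]
eef_rot: [-3.136, 0.004, -0.483]
force: [1.4, 3.1, -1.4]
grip_width: 0.0137
```

```bash
python3 m.py
```

```text
t 21.17 yaw -0.483 turned 1.563 M [ 0.704 -0.152  0.347] F [ 1.4  3.1 -1.4] p [ 2.4 63.  61.4] w 0.0137
```

Request:
play_rows --steps '[[[0, 0, 0, 0, 0, 0.02, 0.1], [0, 0, 0, 0, 0, 0.04, 0.1]]]'

```text
time_s: 21.33
ee_pos: [0.5329, 0.0123, 0.0614]
eef_rot: [-3.136, 0.004, -0.525]
force: [0.6, 3.1, -1.9]
grip_width: 0.0138
```

```bash
python3 m.py
```

```text
t 21.33 yaw -0.525 turned 1.605 M [ 0.716 -0.175  0.404] F [ 0.6  3.1 -1.9] p [ 2.4 63.  61.4] w 0.0138
```

Request:
play_rows --steps '[[[0, 0, 0, 0, 0, 0.02, 0.1], [0, 0, 0, 0, 0, 0.04, 0.1]]]'

```text
time_s: 21.5
ee_pos: [0.533, 0.0123, 0.0614]
eef_rot: [-3.137, 0.004, -0.567]
force: [2.0, 3.5, -1.4]
grip_width: 0.0134
```

```bash
python3 m.py
```

```text
t 21.5 yaw -0.567 turned 1.647 M [ 0.681 -0.171  0.248] F [ 2.   3.5 -1.4] p [ 2.4 63.  61.4] w 0.0134
```

Request:
play_rows --steps '[[[0, 0, 0, 0, 0, 0.02, 0.1], [0, 0, 0, 0, 0, 0.02, 0.1]]]'

```text
time_s: 21.67
ee_pos: [0.533, 0.0123, 0.0614]
eef_rot: [-3.137, 0.005, -0.589]
force: [1.0, 2.4, -1.9]
grip_width: 0.0134
```

```bash
python3 m.py
```

```text
t 21.67 yaw -0.589 turned 1.669 M [ 0.73  -0.11   0.279] F [ 1.   2.4 -1.9] p [ 2.4 63.  61.4] w 0.0134
```

The torque rose to 0.40 N m, then fell to 0.25 and 0.28 while still turning forward, so the knob has clicked. I stop, let go and retreat upward.

Request:
play_rows --steps '[[[0, 0, 0, 0, 0, 0, 0.2], [0, 0, 0, 0, 0, 0, 0.3], [0, 0, 0, 0, 0, 0, 0.4], [0, 0, 0, 0, 0, 0, 0.4], [0, 0, 0, 0, 0, 0, 0.4], [0, 0, -2, 0, 0, 0, 0.4], [0, 0, -5, 0, 0, 0, 0.4], [0, 0, -9, 0, 0, 0, 0.4], [0, 0, -12, 0, 0, 0, 0.4], [0, 0, -14, 0, 0, 0, 0.4], [0, 0, -14, 0, 0, 0, 0.4], [0, 0, -14, 0, 0, 0, 0.4]]]'

```text
time_s: 22.67
ee_pos: [0.5333, 0.0113, 0.2018]
eef_rot: [-3.136, 0.003, -0.589]
force: [-1.3, -0.4, 0.5]
grip_width: 0.0376
```

```bash
python3 m.py; python3 - <<'E'
from h import *
c=snap('side','s13'); f=c['frame']
r=f[180:228,322:370].astype(int)
for i,row in enumerate(r):
    print(180+i,''.join(('W' if p.min()>150 else 'D' if p.max()<55 else 'r' if p[2]-p[0]>25 and p[2]<120 else 'p' if p[2]-p[0]>25 else '.') for p in row))
E
```

```text
t 22.67 yaw -0.589 turned 1.669 M [-0.12   0.06  -0.004] F [-1.3 -0.4  0.5] p [  2.7  62.  201.8] w 0.0376
180 ppppppppppppppppppppppppppppppprrrr........DDDDD
181 ppppppppppppppppppppppppppprrrr..............DDD
182 pppppppppppppp.pppppppprrrr.....................
183 pppppppppppp.DD.pprrrr..........................
184 pppppppprrrpDDDDr...............................
185 pppprrrr....DDDD................................
186 r.rr........DDWW................................
187 ............DD..D...............................
188 ............DD..D...............................
189 ............DDD.D...............................
190 ............DDD.DD..............................
191 ............DDD.DD..............................
192 ..........DDDDDDDDD.............................
193 .........DDDDDDDDDDD............................
194 .........DDDDDDDDDDD............................
195 .........DDDDDDDDDDDDWW.........................
196 .........DDDDDDDDDDD.W.W.........rrrrrr.........
197 .......WW.DDDDDDDDDD.WWWW......rrrrrrrrrrr....pp
198 .......WWWW.DDDDDDD...WWWWW....rr..
[... 850 characters left out ...]
WW...pppppp
215 pppppp......W...........WW..DD..W.WWWW....pppWpp
216 ppppppp.................WW.DDD.WWWWW......p.WW.p
217 pppppppp.....WW..........W.DDD.WWWWWWWW....WWW.r
218 ppppppppp................W.DDD..WWWWWWW....WW...
219 pppppppppp...............WDDDD..WWWWWWW...WWW...
220 pppppppppppp.............WDDDD.WWWWWW....D.WWWW.
221 ppppppppppppp............WDDDD..WWWWWWWWW.WWWWWW
222 pppppppppppppp..........WWDDDD.WWWWWWWWWWWWWWWWW
223 ppppppppppppppp...........DDD..WWWWW.W.WWWWWW...
224 pppppppppppppppp................W.WWWWWWWWW.....
225 pppppppppppppppppp..............W.WW.WWWWW......
226 ppppppppppppppppppp..............WWWWWWWW.......
227 pppppppppppppppppppp.............WWWW..WW.......
```

The jar is upright with its cap at cols 353–364, as predicted for the seated position. The sliding jaw is against it and the arm is clear. I hand in.

```bash
python3 -c "
from station import ctrl
print(ctrl.hand_in())"
```

```text
the job is handed in; nothing more can be done
None
```

The jar is standing in the vice, clamped to the click, and the job is handed in; no verdict came back, so the result rests on my own checks.

**Jar:** The first placing failed. I had gripped only the cap rim, because the real fingertips end about 18 mm short of the stated TCP. The side camera also put the vice about 5 mm too far towards −y. The jar's foot caught on the V jaw and the jar ended up wedged at a tilt. A first regrip squeezed it out again; the second held. I lifted it clear, levelled it, set it down between the jaws in force-checked steps and released it upright. The hardest it pressed on the plate was about 14 N.

**Knob:** I turned it about 1.67 rad clockwise in one grip, including free play of roughly 0.4 rad. The drag was about 0.22 N m. The torque climbed to 0.40 N m, then fell to 0.25 and 0.28 N m while I was still turning forward. I took that drop as the click, stopped there and let go.

**Last checks:**
- **Jar pose:** the final side image matches the predicted seated position within about 1 px (about 3 mm), with the jar upright and the sliding jaw against it.
- **Arm:** clear at 0.20 m, with forces near zero, at 22.7 s of the 72 s allowed.
- **Not measured:** I could not read the clamping force directly; I infer about 17 N from the click.
- **Not rechecked:** I did not look at the bystanders again at the end; no move was planned near them.

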